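Clamp the tube block on the mixer with the ratchet lever

TASK

Stand the lime-yellow tube block in the bay of the bench mixer, centred lengthwise between the orange sprung jaw pad and the blue fence, and let go of it. Then work the red ratchet lever to and fro by its black knob (never push the jaw itself), clockwise swings turning the clamp bolt, until the block is tight against the fence and the orange pad has been pushed about half-way (7 to 8 mm) into its jaw, not bottomed; the ratchet cannot be wound back. Finish with the lever parked fully anticlockwise against its stop, let go of the knob, and leave the other things on the bench where they are.

Things in the scene. Friction and masses are not known exactly. Their poses are not given: they have to be found in the camera images.
- block_center (a point): centre (30 mm up) of the lime-yellow tube block, a loose rigid box 120 mm long (its x), 60 mm wide (its y), 60 mm high, about 0.35 kg; tube caps dot its top (seen only). Grip it across its 60 mm width, high: 40 mm or more above its underside, so that the fingertips pass over jaw and fence when it is set down
- block: the same block; origin at the centre of its underside, z up when it stands, x along its length
- mixer: white bench mixer, fixed, 200 mm (x) by 270 mm (y); origin on the bench, aluminium platform 58 mm above it. On the platform along y: bolt with lever (y = -65 mm), blue sliding jaw with orange pad, the bay (dark mat), blue fence. The lever knob side is -x
- fence (a point): middle of the inner upper edge of the blue fence: mixer frame (0, 120, 72) mm. The fence stands 14 mm above the platform, is 130 mm long in the mixer's x, and its inner face looks to -y
- pad_face (a point): centre of the face of the orange pad, 8.5 mm above the platform; the pad is 80 mm long in the mixer's x, its top 14.5 mm above the platform (jaw 15.5 mm). Free, it lies at mixer y = 25 mm + 12 mm x (bolt value in rad); it moves towards the fence (+y) as the bolt tightens
- bay (a point): point on the platform top at the middle of the open bay, mixer frame (0, 72.5, 58) mm; axes as the mixer's. The 60 mm wide block goes here, its length along the mixer's x, either way round
- bolt_axis (a point): axis of the clamp bolt and of the lever (vertical) at the platform top, mixer frame (0, -65, 58) mm; axes as the mixer's. The brass hex bolt head with a red stripe reaches 55 mm above the platform, inside the lever's hub
- knob (a point): middle of the part to grip of the black upright knob at the lever's end: round, 24 mm diameter, its top 20 mm above this point, 115 mm from the bolt axis, 82 mm above the platform; rigid with the lever. The red lever arm is 42 mm below this point
- lever (a joint): ratchet lever, rad: 0 along the mixer's -x, + clockwise from above, so knob = bolt axis + 115 mm x (-cos, +sin) in mixer x, y. Swings only -0.70 to +0.70, between two steel posts. Clockwise drives the bolt (5 to 7 N at the knob) once its pawl meets a tooth; anticlockwise clicks freely over 16 teeth (0.393 rad each), so up to 0.39 rad of a forward swing is lost motion. Stays where left
- bolt (a joint): angle of the clamp bolt, rad, positive clockwise = tightening; starts at 0 to 0.4, the jaw advances 12 mm per rad. The pad meets a block that stands against the fence at about 2.92. It stays where it is left and does not turn back; the clicks of a back swing may creep it on by up to 0.05
- pad (a joint): how far the orange sprung pad is pushed into the jaw, m: 0 free, 0.015 bottomed; about 1 N per mm plus 2 N. While it merely slides the block along it may be pushed in up to 0.002
- jaw: the blue jaw that slides towards the fence, with its orange pad; driven by the bolt only, not to be pushed by hand; origin on the platform 35 mm behind (-y of) the free pad face
- amber: amber glass bottle, 52 mm diameter, 110 mm high, behind the mixer: a bystander, leave alone; origin under its centre
- film_roll: pale roll of film, 64 mm diameter, 55 mm high, standing behind the mixer: a bystander; origin under its centre
- jar: white jar with blue lid, 44 mm diameter, 52 mm high, in front of the block's start: a bystander; origin under its centre
- timer: white bench timer, 30 x 75 x 65 mm: a bystander; origin under its centre
- pipette: dark blue pipette lying on the bench, 220 mm long: a bystander; origin on the bench under its middle

How it is judged:
By the outcome, as a careful person would: the job done as asked, in the order asked, and still so for the second after the job is handed in, with the robot touching nothing.
It also fails if it takes over 64 s, if anything falls off the work surface, if the arm or the gripper's body presses on something with over 40 N, if the wrist force passes 120 N, or if a joint passes its speed limit or range.

ROBOT

A 6-joint arm with a two-finger parallel gripper is mounted at the origin on the work surface. World frame = base frame: x ahead of the robot, y to its left, z up, the work surface at z = 0. Lengths are in mm, angles in degrees, forces in N, time in s.
With the tool pointing down it reaches from about 350 to 850 mm from the base axis. Payload 8.1 kg.
Tool frame: the origin (TCP) lies midway between the tips of the shut fingers; the grasp point (between the pads) lies 19 mm behind it (r.pinch_z is the distance from the TCP to the grasp point, in mm); z points along the fingers, y is the line along which they close (so a half turn about z gives the same grasp; the last joint's range is limited). The gripper opens to 85 mm and grips with 20 to 120 N. Pads are 22 mm wide; open, the fingers measure 114 mm over their backs; the gripper's body (76 mm by 85 mm) begins 54 mm behind the grasp point. The pads swing forward as they close: fully open they stand 13 mm farther back than shut.
Start: joints at [-74.164, 7.471, 85.268, -0, 87.261, -4.893], TCP at [212.395, -561.154, 231.292] pointing down, gripper open.
Joint ranges: [-169.43, 169.43], [-51.17, 129.36], [1.28, 143.12], [-76.62, 256.62], [0, 156.53], [-152.29, 152.29]. Speed limits (degrees/s): [136.94, 136.94, 159.86, 180, 180, 180].

INTERFACE

Orientations are given as [roll, pitch, yaw] about the fixed x, y, z axes, in that order (R = Rz(yaw) Ry(pitch) Rx(roll)).
In Python, from bench import sensors, optics, job, r gives the robot as it stands.
- The arm moves only by the tool play_rows, never from a script. Its argument "motion" is a list that holds one entry, the list of rows, each a list of 6 numbers: the shift along the tool's x, y, z in cm, then the turn, a rotation vector about the tool's x, y, z in degrees. In form: [[[x, y, z, ax, ay, az], ...]]. A call has 1 to 5 rows; each row is the pose to reach, as a shift and turn from the pose commanded when the call began, along the tool's axes at that moment; what a row does not reach only later rows make up. A row lasts 1/10 s, in which the tool goes at most 50 mm and 8.59 degrees, less where a joint would pass 70% of its speed; a pose out of reach is approached as far as the arm can. A call with a gripper value outside its range is refused whole. "jaw" is the opening, from 0 (shut) to 1 (fully open), set as the call begins (left out, the last holds). The fingers move at their own pace and stop on an object; "squeeze" is the grip in N (left out, the last holds). Time passes only in rows, so rows that repeat a pose let the fingers close. It gives the time, the measured TCP pose, the force, the opening and the grip force at its end, in the units of the state.
- sensors.sense(): the state, without advancing time (a new reading comes with each control period).
- optics.snapshot(name): name is "scene" or "side" or "wrist"; returns a dict with "pixels" (420x560x3 uint8, red, green, blue), "mtx" (3x3 intrinsics, pixels), "R" (3x3) and "t" (3): a world point X has camera coordinates R X + t; the wrist camera has in their place "T_tool_cam" (4x4, takes a point from camera to tool coordinates, whose origin is the TCP and whose axes are the flange's). Camera axes: x right, y down, z forward; pixel columns grow to the right and rows downward; lengths in mm; the calibration is good to about 2 mm. A picture is of the moment at which its call begins: read the wrist's pose just before it. There is no depth.
- job.hand_in(): hands the job in; it is judged then, once.
The state is a dict: "time": time; "joint_pos": joint angles; "qd": joint speeds; "joint_efforts": joint torques, N m; "tool_pos": TCP position; "tcp_rot": TCP orientation; "ft_force": force on the tool from outside, world axes, zero at the start; "wrist_torque": the same for the moment, N m; "finger_gap": finger opening in mm; "grip_force": force on a finger pad.
Only numpy, scipy, OpenCV 4.12 (cv2) and the standard library are available. Lean on these libraries where they do the work, as an engineer would, in place of code of your own. Each camera call takes 0.05 s, during which the arm holds its last target. There are 200 camera calls.

## Working session

There is one attempt and no reset: what is moved stays moved. The work goes in short steps, Python scripts to look and compute and a tool call to move; the robot and the scene stay as the last step left them, time stands still between calls to the robot, and variables do not carry over. Pictures are saved under pics/ and viewed, at most 10 in all, crops included, and the job is handed in when it is done.

Besides the shell and the picture viewer there is one more tool, called after "Call:" by a JSON object that holds its "method" and its "body". play_rows: Moves the arm, as the interface text tells. Its arguments: {"type":"object","properties":{"motion":{"type":"array","items":{"type":"array","items":{"type":"array","items":{"type":"number"}}}},"jaw":{"type":"number"},"squeeze":{"type":"number"}},"required":["motion"]}

```bash
ls; mkdir -p pics
cat > h.py <<'E'
import numpy as np, cv2
from scipy.spatial.transform import Rotation as Ro
from bench import sensors, optics, job, r
def snap(n,save=None):
    s=sensors.sense(); p=optics.snapshot(n)
    if n=="wrist":
        T=np.eye(4); T[:3,:3]=Ro.from_euler('xyz',s['tcp_rot'],degrees=True).as_matrix(); T[:3,3]=s['tool_pos']
        W=T@np.array(p['T_tool_cam']); Rw=W[:3,:3]; c=W[:3,3]
        p['R']=Rw.T; p['t']=-Rw.T@c
    p['R']=np.array(p['R']); p['t']=np.array(p['t']); p['mtx']=np.array(p['mtx'])
    if save: cv2.imwrite('pics/'+save,p['pixels'][...,::-1])
    return p
def ray(p,u,v,z):
    d=p['R'].T@np.linalg.solve(p['mtx'],[u,v,1.]); c=-p['R'].T@p['t']
    return c+d*(z-c[2])/d[2]
def proj(p,X):
    q=p['mtx']@(p['R']@np.array(X,float)+p['t']); return q[:2]/q[2]
E
python3 - <<'E'
from h import *
s=sensors.sense(); print(s)
a=snap("scene","a.png");b=snap("side","b.png");w=snap("wrist","w.png")
for p in(a,b,w): print(p['mtx'].tolist(),(-p['R'].T@p['t']).round())
E
```

```text
pics
{'time': 0.0, 'joint_pos': array([-7.41629405e+01,  7.51358462e+00,  8.53299251e+01,  1.80333370e-03,
        8.72605865e+01, -4.89280539e+00]), 'qd': array([-0.01904738,  0.05138604, -0.01814138, -0.03678576, -0.11850291,
        0.08856577]), 'joint_efforts': array([ 8.79366962e-04, -5.69396281e+01, -5.00546765e+01, -3.58782481e-04,
        1.47577445e-02, -4.00031837e-06]), 'tool_pos': array([ 212.26243376, -560.61708561,  230.25411434]), 'tcp_rot': array([-1.79896437e+02, -1.06731022e-02,  2.07297674e+01]), 'ft_force': array([-0.47414284, -0.16504396, -0.05488619]), 'wrist_torque': array([-0.01547122,  0.03191367, -0.00955347]), 'grip_force': 0.0, 'finger_gap': 85.5032117321141}
[[465.5516990826765, 0.0, 272.89509215284284], [0.0, 465.5516990826765, 205.73100503046862], [0.0, 0.0, 1.0]] [1728. -272.  848.]
[[428.8555209274603, 0.0, 277.66285861841965], [0.0, 428.8555209274603, 205.60003486270145], [0.0, 0.0, 1.0]] [ 31. 799. 823.]
[[302.448170689692, 0.0, 280.220318639305], [0.0, 302.448170689692, 213.32935943221878], [0.0, 0.0, 1.0]] [ 285. -534.  373.]
```

View pics/a.png

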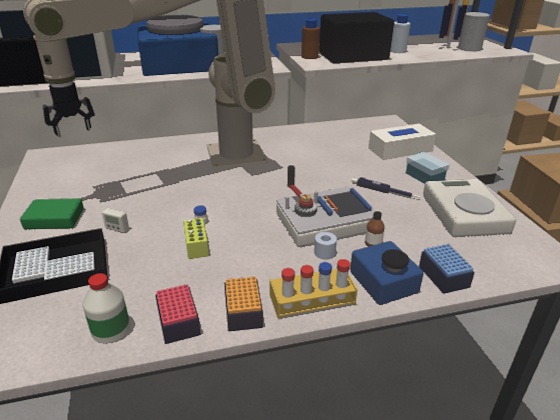

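View pics/b.png

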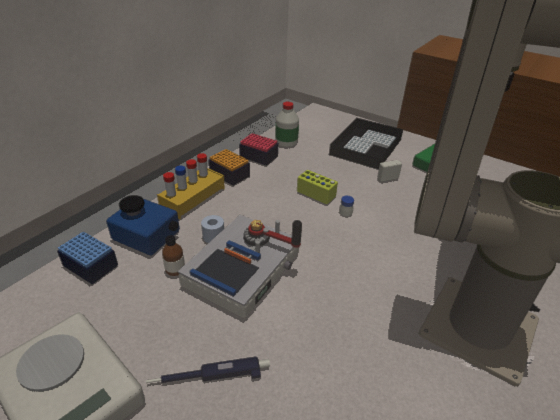

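The scene view shows the block near (196,238), the mixer near (325,213) and the knob at (291,175). The side view shows the block at (317,187), the mixer at (238,265) and the knob at (297,234). The mixer's -x faces the robot.

Run:
```python
from h import *
def blobs(p,lo,hi,z,amin=25,box=None):
    h=cv2.cvtColor(p['pixels'],cv2.COLOR_RGB2HSV); m=cv2.inRange(h,lo,hi)
    n,l,st,c=cv2.connectedComponentsWithStats(m)
    for i in range(1,n):
        if st[i,4]>=amin:
            u,v=c[i]
            if box and not(box[0]<u<box[2] and box[1]<v<box[3]): continue
            cn=np.argwhere(l==i)[:,::-1]; q=np.array([ray(p,*x,z)[:2] for x in cn],np.float32)
            rc=cv2.minAreaRect(q)
            print(st[i].tolist(),c[i].round(1),'mean',q.mean(0).round(),'rect',[np.round(k,1) for k in rc])
for n,bx in(("scene",(150,150,420,280)),("side",(150,140,400,320))):
    p=snap(n); print(n)
    print('lime z60');blobs(p,(25,120,90),(40,255,255),60,30,bx)
    print('blue z72');blobs(p,(100,120,50),(120,255,255),72,25,bx)
    print('orange z72');blobs(p,(5,150,120),(18,255,255),72,15,bx)
    print('red z98');blobs(p,(0,150,80),(4,255,255),98,15,bx)
    print('dark z58');blobs(p,(0,0,0),(179,110,70),58,60,bx)
    cv2.imwrite(f'pics/{n}_c.png',cv2.resize(p['pixels'][bx[1]:bx[3],bx[0]:bx[2],::-1],None,fx=2.9,fy=2.9,interpolation=cv2.INTER_CUBIC))
```

```text
scene
lime z60
[184, 219, 24, 39, 627] [196.  239.8] mean [ 641. -226.] rect [array([ 630.3, -225. ]), array([ 56.8, 182.2]), np.float64(89.1)]
blue z72
[351, 189, 20, 19, 38] [361.3 198.8] mean [565. 309.] rect [array([558.4, 309.5]), array([118.8,   8.2]), np.float64(4.6)]
[319, 197, 13, 15, 39] [324.6 204.5] mean [569. 184.] rect [array([566.4, 183.8]), array([87.7,  9. ]), np.float64(3.2)]
[194, 206, 12, 9, 67] [199.4 209.2] mean [ 503. -200.] rect [array([ 506.1, -198.7]), array([45.3, 33.5]), np.float64(1.6)]
[353, 242, 70, 44, 1098] [383.4 263.6] mean [879. 237.] rect [array([875.5, 247.7]), array([146.7, 125.3]), np.float64(8.8)]
[320, 263, 12, 11, 84] [325.5 266.7] mean [856.  86.] rect [array([860.4,  84.5]), array([28.4, 39.7]), np.float64(71.1)]
orange z72
[326, 197, 11, 13, 24] [331.2 202.9] mean [566. 207.] rect [array([565.4, 207.3]), array([75.2,  5.4]), np.float64(3.8)]
red z98
[291, 185, 10, 10, 32] [295.2 189.5] mean [501. 108.] rect [array([499.6, 107.4]), array([60.2, 10. ]), np.float64(7.8)]
[338, 260, 12, 12, 121] [343.1 265.3] mean [891. 119.] rect [array([891
[... 2759 characters left out ...]
n [773. 267.] rect [array([791.1, 274.3]), array([191.1, 132.5]), np.float64(74.4)]
[291, 221, 11, 26, 216] [296.3 233.1] mean [493.  36.] rect [array([493.1,  36.1]), array([ 24.1, 105.9]), np.float64(30.1)]
[248, 231, 22, 17, 114] [259.7 238.1] mean [560. 113.] rect [array([564.9, 108.2]), array([45.8, 70.8]), np.float64(69.3)]
[244, 235, 12, 11, 61] [249.2 241.7] mean [573. 141.] rect [array([577.5, 140.8]), array([20.3, 49.2]), np.float64(85.8)]
[190, 249, 69, 47, 1494] [226.  270.7] mean [553. 258.] rect [array([556.4, 260.6]), array([133.9, 110. ]), np.float64(4.9)]
[255, 279, 17, 26, 129] [262.5 292.1] mean [439. 259.] rect [array([439.2, 256.7]), array([14. , 83.3]), np.float64(4.9)]
```

View pics/side_c.png

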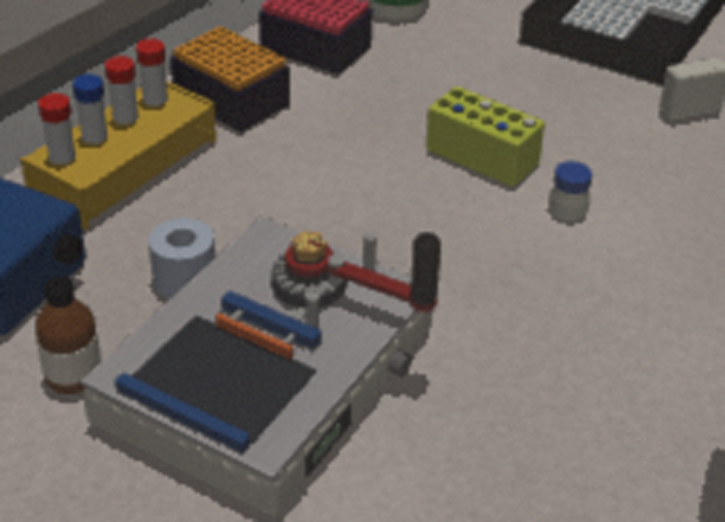

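```bash
cat >> h.py <<'E'
def go(x,y,z,yaw):
    "shift (cm, tool axes) and turn to reach TCP pose, tool down"
    s=sensors.sense(); R=Ro.from_euler('xyz',s['tcp_rot'],degrees=True); Rt=Ro.from_euler('xyz',[180,0,yaw],degrees=True)
    print('at',s['tool_pos'].round(1),s['tcp_rot'].round(2),'gap',s['finger_gap'].round(1),'t',round(s['time'],2),'->',(R.inv().apply(np.array([x,y,z])-s['tool_pos'])/10).round(2),(R.inv()*Rt).as_rotvec(degrees=True).round(1))
E
python3 -c "
from h import *
go(515,-222,190,-1.5)"
```

```text
Traceback (most recent call last):
  File "h.py", line 21, in go
    print('at',s['tool_pos'].round(1),s['tcp_rot'].round(2),'gap',s['finger_gap'].round(1),'t',round(s['time'],2),'->',(R.inv().apply(np.array([x,y,z])-s['tool_pos'])/10).round(2),(R.inv()*Rt).as_rotvec(degrees=True).round(1))
                                                                  ^^^^^^^^^^^^^^^^^^^^^
AttributeError: 'float' object has no attribute 'round'
```

```bash
sed -i "s/s\['finger_gap'\].round(1)/round(s['finger_gap'],1)/" h.py
python3 -c "
from h import *
go(515,-222,190,-1.5)"
```

```text
at [ 212.3 -560.9  230.8] [-1.7995e+02 -1.0000e-02  2.0730e+01] gap 85.4 t 0.25 -> [ 40.3  -20.98   4.1 ] [-0.1  0.  22.2]
```

Call:
{"method": "play_rows", "body": {"motion": [[[3,-1.6,0.3,0,0,4],[7,-3.7,0.7,0,0,8.5],[11,-5.7,1.1,0,0,13],[15.2,-7.9,1.5,0,0,17.6],[19.4,-10.1,2,0,0,22.2]]]}}

```text
time: 0.75
tool_pos: [359.0, -396.6, 211.3]
tcp_rot: [180.0, -0.0, -1.7]
ft_force: [1.3, -0.2, -0.4]
finger_gap: 85.1
grip_force: 0.0
```

```bash
python3 -c "
from h import *
go(515,-222,190,-1.5)"
```

```text
at [ 359.  -396.6  211.3] [ 1.7998e+02 -2.0000e-02 -1.6900e+00] gap 85.1 t 0.75 -> [ 15.08 -17.92   2.13] [ 0.  -0.  -0.2]
```

Call:
{"method": "play_rows", "body": {"motion": [[[3.0,-3.6,0.4,0,0,0],[6.0,-7.2,0.8,0,0,0],[9.1,-10.8,1.3,0,0,0],[12.2,-14.5,1.7,0,0,0],[15.1,-17.9,2.1,0,0,0]]]}}

```text
time: 1.25
tool_pos: [514.8, -221.0, 190.2]
tcp_rot: [180.0, -0.0, -1.5]
ft_force: [0.2, -1.1, 0.4]
finger_gap: 85.4
grip_force: 0.0
```

Run:
```python
from h import *
p=snap("wrist","w2.png"); h=cv2.cvtColor(p['pixels'],cv2.COLOR_RGB2HSV)
m=cv2.inRange(h,(25,100,60),(42,255,255)); c=max(cv2.findContours(m,0,2)[0],key=cv2.contourArea)
q=np.array([ray(p,*x[0],60)[:2] for x in c],np.float32); print(cv2.boundingRect(c),cv2.minAreaRect(q))
go(583,-222,110,-1.5)
```

```text
(246, 48, 72, 143) ((586.8837280273438, -224.9318084716797), (58.60429000854492, 117.47209930419922), 88.96804809570312)
at [ 518.  -215.7  189.4] [-1.798e+02 -1.100e-01 -1.270e+00] gap 85.8 t 1.3 -> [6.49 0.51 7.95] [-0.2 -0.1  0.2]
```

View pics/w2.png

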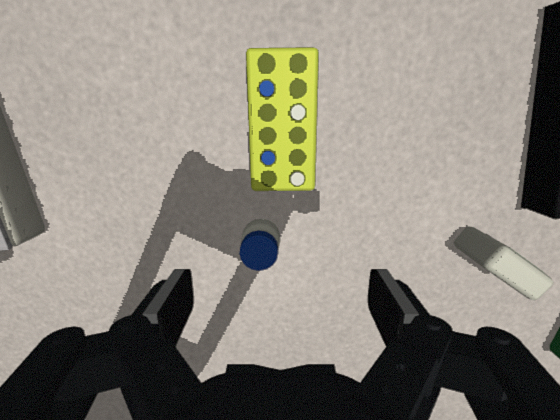

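The wrist view shows the block top spanning columns 246–318 and rows 48–191. It measures 58.6 × 117.5 mm, close to the given size, centred near (587,-225) with yaw about -1°. The jar lid is at (258,250).

Call:
{"method": "play_rows", "body": {"motion": [[[3.5,0.1,1.5,0,0,-0.3],[6,0.1,4.5,0,0,-0.5],[7.1,0.1,8,0,0,-0.5],[7.1,0.1,11,0,0,-0.5],[7.1,0.1,11,0,0,-0.5]]]}}

```text
time: 1.8
tool_pos: [581.0, -223.8, 74.2]
tcp_rot: [-179.8, 0.5, -0.9]
ft_force: [0.0, 0.2, -0.4]
finger_gap: 85.4
grip_force: 0.0
```

Run:
```python
from h import *
go(586,-224,30,-1)
```

```text
at [ 581.  -223.8   74.2] [-179.76    0.52   -0.95] gap 85.4 t 1.8 -> [0.54 0.03 4.42] [-0.2  0.5  0.1]
```

Call:
{"method": "play_rows", "body": {"motion": [[[0,0,2,0,0,0],[0,0,4,0,0,0],[0,0,5.2,0,0,0],[0,0,5.2,0,0,0],[0,0,5.2,0,0,0]]]}}

```text
time: 2.3
tool_pos: [585.0, -226.1, 29.6]
tcp_rot: [180.0, -0.1, -1.0]
ft_force: [0.1, -0.5, 0.1]
finger_gap: 85.7
grip_force: 0.0
```

Call:
{"method": "play_rows", "body": {"motion": [[[0,0,0,0,0,0],[0,0,0,0,0,0],[0,0,0,0,0,0],[0,0,0,0,0,0],[0,0,0,0,0,0]]], "jaw": 0.4, "squeeze": 45}}

```text
time: 2.8
tool_pos: [585.7, -226.1, 30.1]
tcp_rot: [180.0, -0.1, -1.0]
ft_force: [0.0, 1.9, 6.5]
finger_gap: 59.1
grip_force: 51.0
```

Call:
{"method": "play_rows", "body": {"motion": [[[0,0,-0.5,0,0,0],[0,0,-2.5,0,0,0],[0,0,-6.5,0,0,0],[0,0,-11,0,0,0],[0,0,-15,0,0,0]]]}}

```text
time: 3.3
tool_pos: [584.1, -225.6, 180.0]
tcp_rot: [-180.0, 0.0, -1.0]
ft_force: [1.8, -0.9, -3.4]
finger_gap: 59.6
grip_force: 49.9
```

Run:
```python
from h import *
M=np.array([562.7,186.5]);a=np.deg2rad(4.9)
b=M+80*np.array([-np.sin(a),np.cos(a)]);print(b)
go(b[0]-75,b[1],178,4.9)
```

```text
[555.86664615 266.2076237 ]
at [ 584.1 -225.6  180. ] [-1.7999e+02  3.0000e-02 -9.7000e-01] gap 59.6 t 3.3 -> [-11.16 -49.     0.21] [-0.   0.  -5.9]
```

Call:
{"method": "play_rows", "body": {"motion": [[[-1,-2,-3,0,0,0],[-3.5,-6,-4.5,0,0,0],[-6,-10.5,-4.5,0,0,-2],[-8,-15,-4.5,0,0,-4],[-10,-19.3,-4.5,0,0,-5.9]]]}}

```text
time: 3.8
tool_pos: [486.4, -29.6, 223.3]
tcp_rot: [-180.0, 0.0, 5.0]
ft_force: [0.4, 1.4, -2.7]
finger_gap: 59.3
grip_force: 50.0
```

Run:
```python
from h import *
go(430,200,225,4.9)
```

```text
at [486.4 -29.6 223.3] [-179.99    0.      4.97] gap 59.3 t 3.8 -> [ -3.63 -23.37  -0.17] [-0.   0.   0.1]
```

Call:
{"method": "play_rows", "body": {"motion": [[[-0.7,-4.7,0,0,0,0],[-1.4,-9.4,0,0,0,0],[-2.2,-14,0,0,0,0],[-2.9,-18.7,0,0,0,0],[-3.6,-23.4,0,0,0,0]]]}}

```text
time: 4.3
tool_pos: [430.7, 200.5, 223.4]
tcp_rot: [180.0, -0.0, 4.9]
ft_force: [0.5, 0.2, -3.2]
finger_gap: 59.0
grip_force: 50.0
```

Call:
{"method": "play_rows", "body": {"motion": [[[0,0,0,0,0,0],[0,0,0,0,0,0],[0,0,0,0,0,0]]]}}

```text
time: 4.6
tool_pos: [431.8, 198.3, 223.1]
tcp_rot: [180.0, 0.0, 4.9]
ft_force: [0.5, -0.6, -3.1]
finger_gap: 59.6
grip_force: 50.5
```

Run:
```python
from h import *
p=snap("wrist","w3.png"); h=cv2.cvtColor(p['pixels'],cv2.COLOR_RGB2HSV)
print(sensors.sense()['tool_pos'])
for nm,lo,hi,z in(('blue',(100,110,40),(120,255,255),72.5),('orange',(5,140,90),(18,255,255),72.5),('red',(0,150,60),(4,255,255),104),('lime',(25,100,60),(42,255,255),223+30)):
    for c in cv2.findContours(cv2.inRange(h,lo,hi),0,2)[0]:
        if cv2.contourArea(c)>100:
            q=np.array([ray(p,*x[0],z)[:2] for x in c],np.float32); print(nm,cv2.boundingRect(c),[np.round(k,1) for k in cv2.minAreaRect(q)],cv2.boxPoints(cv2.minAreaRect(q)).round(1).tolist())
```

```text
[432.01294435 197.96598262 223.15609294]
blue (239, 347, 26, 20) [array([234.9, 214.6]), array([30.8, 26.9]), np.float64(88.9)] [[221.1999969482422, 199.5], [248.10000610351562, 198.89999389648438], [248.6999969482422, 229.8000030517578], [221.8000030517578, 230.3000030517578]]
blue (232, 229, 31, 30) [array([379.9, 228.3]), array([33.1, 31.6]), np.float64(3.9)] [[362.3999938964844, 242.89999389648438], [364.5, 211.39999389648438], [397.5, 213.60000610351562], [395.3999938964844, 245.10000610351562]]
blue (0, 121, 127, 128) [array([423.6, 417.6]), array([147. ,  35.2]), np.float64(47.3)] [[360.79998779296875, 375.6000061035156], [386.70001220703125, 351.70001220703125], [486.29998779296875, 459.70001220703125], [460.5, 483.6000061035156]]
blue (300, 0, 19, 117) [array([557.8, 183.7]), array([91.6, 13.8]), np.float64(5.1)] [[511.6000061035156, 186.5], [512.7999877929688, 172.6999969482422], [604.0, 180.89999389648438], [602.7999877929688, 194.60000610351562]]
blue (151, 0, 30, 134) [array([539.5, 307.5]), array([106.7,  13.8]), np.float64(5.0)] [[485.79998779296875, 309.79998779296875
[... 303 characters left out ...]
28, 111) [array([494.4, 114.5]), array([90.8, 18.6]), np.float64(5.6)] [[448.29998779296875, 119.4000015258789], [450.1000061035156, 100.80000305175781], [540.5, 109.5999984741211], [538.7000122070312, 128.1999969482422]]
red (362, 21, 55, 61) [array([563.2, 125.6]), array([41.3, 39.4]), np.float64(30.6)] [[535.2999877929688, 132.10000610351562], [555.4000244140625, 98.0999984741211], [591.0, 119.19999694824219], [570.9000244140625, 153.10000610351562]]
lime (204, 149, 154, 225) [array([446.8, 199.1]), array([103.2,  57.8]), np.float64(5.0)] [[392.8999938964844, 223.5], [397.8999938964844, 165.89999389648438], [500.70001220703125, 174.8000030517578], [495.70001220703125, 232.39999389648438]]
```

View pics/w3.png

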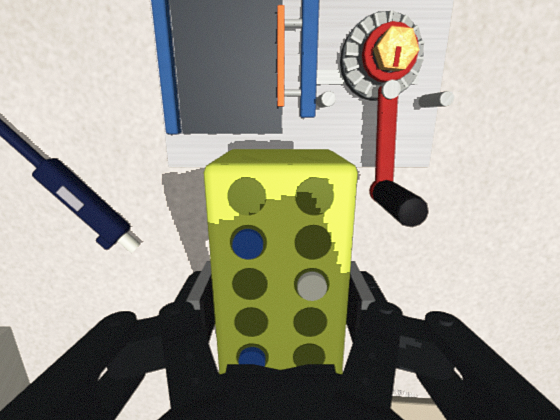

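The wrist view shows the lime block in the grip with its front top edge at about row 167. The fence is at columns 151–181, the full pad at columns 277–285 and rows 5–107, and the knob top near (411,210).

Run:
```python
from h import *
p=snap("wrist"); s=sensors.sense()
h=cv2.cvtColor(p['pixels'],cv2.COLOR_RGB2GRAY)[140:185,280].tolist(); print(h)
R=Ro.from_euler('xyz',s['tcp_rot'],degrees=True)
for u,v in((210,165),(282,167),(354,165)):
    print(R.inv().apply(ray(p,u,v,253)-s['tool_pos']).round(1))
print('knob top',ray(p,411,210,160))
go(553.4,265.9,180,4.9)
```

```text
[214, 123, 122, 124, 126, 118, 123, 121, 125, 110, 105, 103, 105, 107, 109, 110, 106, 108, 112, 109, 110, 110, 114, 128, 136, 189, 208, 214, 215, 221, 224, 226, 228, 230, 232, 232, 232, 231, 232, 232, 232, 232, 232, 232, 232]
[ 60.6 -25.7 -29.8]
[ 59.9   1.  -29.8]
[ 60.6  27.7 -29.8]
knob top [454.63110088 106.1576834  160.        ]
at [432.2 197.8 223.2] [1.7998e+02 1.0000e-02 4.8300e+00] gap 59.4 t 4.7 -> [12.65 -5.77  4.31] [ 0.   0.  -0.1]
```

Call:
{"method": "play_rows", "body": {"motion": [[[2,-1,0,0,0,0],[5.5,-2.5,0.5,0,0,0],[9,-4.2,1.5,0,0,0],[11.5,-5.3,3,0,0,0],[12.6,-5.8,4.3,0,0,0]]]}}

```text
time: 5.2
tool_pos: [554.8, 266.8, 179.2]
tcp_rot: [180.0, -0.0, 4.8]
ft_force: [-0.6, -0.1, -3.6]
finger_gap: 59.1
grip_force: 50.6
```

Call:
{"method": "play_rows", "body": {"motion": [[[0,0,2,0,0,0],[0,0,4.0,0,0,0],[0,0,5.5,0,0,0],[0,0,5.5,0,0,0],[0,0,5.5,0,0,0]]]}}

```text
time: 5.7
tool_pos: [552.6, 266.9, 125.5]
tcp_rot: [180.0, 0.0, 4.9]
ft_force: [0.3, 0.6, -3.9]
finger_gap: 59.1
grip_force: 50.5
```

Run:
```python
from h import *
go(553,265.9,89,4.9)
p=snap("side");cv2.imwrite('pics/s4.png',cv2.resize(p['pixels'][180:330,150:350,::-1],None,fx=4,fy=4,interpolation=2))
```

```text
at [552.6 266.9 125.5] [1.7999e+02 2.0000e-02 4.8700e+00] gap 59.1 t 5.7 -> [0.03 0.1  3.65] [ 0.  0. -0.]
```

View pics/s4.png

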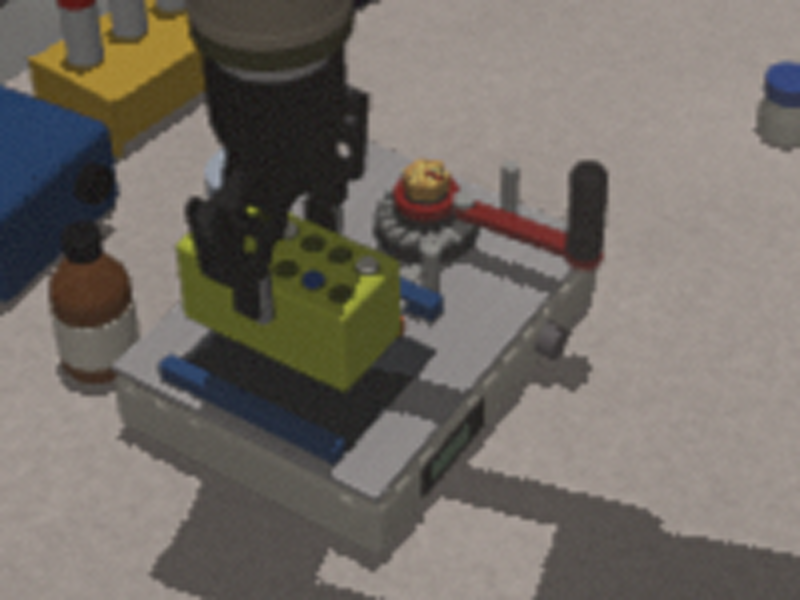

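The block hangs over the mat, parallel to the fence, with both jaw and fence clear.

Call:
{"method": "play_rows", "body": {"motion": [[[0,0,1.5,0,0,0],[0,0,2.8,0,0,0],[0,0,3.4,0,0,0],[0,0,3.55,0,0,0],[0,0,3.55,0,0,0]]]}}

```text
time: 6.25
tool_pos: [552.2, 267.5, 89.3]
tcp_rot: [180.0, 0.0, 4.9]
ft_force: [-0.9, -0.1, -3.3]
finger_gap: 58.9
grip_force: 50.7
```

Call:
{"method": "play_rows", "body": {"motion": [[[0,0,0,0,0,0],[0,0,0,0,0,0]]]}}

```text
time: 6.45
tool_pos: [552.7, 267.7, 90.2]
tcp_rot: [-180.0, -0.0, 4.9]
ft_force: [-0.3, 0.3, -3.8]
finger_gap: 59.3
grip_force: 50.7
```

Call:
{"method": "play_rows", "body": {"motion": [[[0,0,0.1,0,0,0],[0,0,0.2,0,0,0],[0,0,0.2,0,0,0],[0,0,0.2,0,0,0]]]}}

```text
time: 6.85
tool_pos: [552.6, 267.6, 88.1]
tcp_rot: [-180.0, -0.0, 4.9]
ft_force: [-1.2, 0.2, -0.3]
finger_gap: 59.2
grip_force: 50.9
```

Touching down. Opening, then raising straight up.

Call:
{"method": "play_rows", "body": {"motion": [[[0,0,0,0,0,0],[0,0,0,0,0,0],[0,0,0,0,0,0],[0,0,0,0,0,0],[0,0,0,0,0,0]]], "jaw": 1}}

```text
time: 7.35
tool_pos: [552.5, 267.6, 87.8]
tcp_rot: [-180.0, -0.0, 4.9]
ft_force: [-0.5, -0.7, 0.2]
finger_gap: 85.3
grip_force: 0.0
```

Call:
{"method": "play_rows", "body": {"motion": [[[0,0,-1,0,0,0],[0,0,-3.5,0,0,0],[0,0,-7,0,0,0],[0,0,-11,0,0,0],[-3,0,-13.5,0,0,0]]]}}

```text
time: 7.85
tool_pos: [525.2, 265.1, 227.1]
tcp_rot: [-179.9, -0.3, 4.9]
ft_force: [-0.3, 0.9, 0.5]
finger_gap: 85.5
grip_force: 0.0
```

Call:
{"method": "play_rows", "body": {"motion": [[[-4,0,0,0,0,0],[-7.5,1,0,0,0,0],[-10,3,0,0,0,0],[-12,6,0,0,0,0],[-12,7,0,0,0,0]]]}}

```text
time: 8.35
tool_pos: [407.4, 183.4, 223.5]
tcp_rot: [180.0, -0.0, 4.9]
ft_force: [0.5, 0.7, -0.7]
finger_gap: 85.6
grip_force: 0.0
```

Call:
{"method": "play_rows", "body": {"motion": [[[0,0,0,0,0,0],[0,0,0,0,0,0]]]}}

```text
time: 8.55
tool_pos: [409.8, 185.3, 223.5]
tcp_rot: [-180.0, -0.1, 4.9]
ft_force: [0.8, 0.3, -0.3]
finger_gap: 85.1
grip_force: 0.0
```

Run:
```python
from h import *
p=snap("wrist","w5.png"); h=cv2.cvtColor(p['pixels'],cv2.COLOR_RGB2HSV)
print(sensors.sense()['tool_pos'])
for nm,lo,hi,z in(('orange',(5,140,90),(18,255,255),72.5),('red',(0,150,60),(4,255,255),104),('lime',(25,100,60),(42,255,255),118),('blue',(100,110,40),(120,255,255),72.5)):
    for c in cv2.findContours(cv2.inRange(h,lo,hi),0,2)[0]:
        if cv2.contourArea(c)>100:
            q=np.array([ray(p,*x[0],z)[:2] for x in c],np.float32); print(nm,cv2.boundingRect(c),[np.round(k,1) for k in cv2.minAreaRect(q)])
```

```text
[409.73625226 185.50592641 223.31087965]
orange (365, 0, 43, 36) [array([572.3, 107.8]), array([23.4, 33.9]), np.float64(20.9)]
orange (264, 0, 8, 80) [array([548.8, 207.8]), array([60.4,  6. ]), np.float64(4.3)]
red (366, 63, 22, 95) [array([498.2, 114. ]), array([73.1, 15.2]), np.float64(7.9)]
red (352, 0, 56, 50) [array([558. , 124.8]), array([41.7, 29.6]), np.float64(74.0)]
lime (141, 0, 97, 104) [array([526. , 260.2]), array([68.1, 65.4]), np.float64(4.9)]
blue (0, 115, 112, 117) [array([417.5, 405.5]), array([131.7,  32. ]), np.float64(40.1)]
blue (159, 45, 17, 19) [array([531.3, 294.4]), array([13.9, 14.2]), np.float64(88.9)]
blue (289, 0, 17, 92) [array([546. , 182.4]), array([70.4, 13.3]), np.float64(5.1)]
blue (139, 0, 28, 109) [array([528.2, 306.7]), array([85. , 13.8]), np.float64(5.3)]
```

View pics/w5.png

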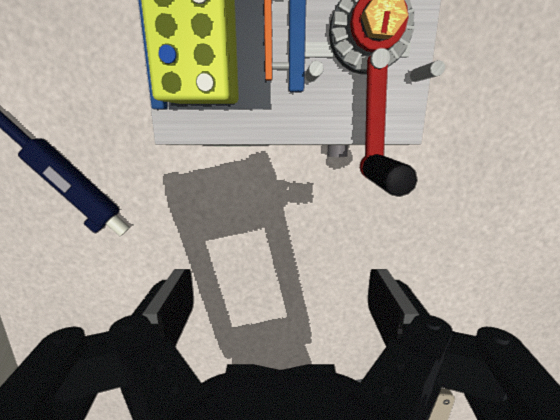

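The block stands parallel in the bay (lime at columns 141–238). The knob top is at about (400,178) and the lever is nearly at 0.

Run:
```python
from h import *
p=snap("wrist")
M=np.array([560.2,186.2]);a=np.deg2rad(4.9);ex=np.array([np.cos(a),np.sin(a)]);ey=np.array([-ex[1],ex[0]])
def mix(X): d=X[:2]-M; return np.round([d@ex,d@ey],1)
k=ray(p,400,178,160);print('knob',k,mix(k)); print('block edge',mix(ray(p,155,103,118)),mix(ray(p,232,103,118)))
for y,n in((-70,'a'),(0,'b')): print(n,proj(p,[*(M-0*ex+y*ey),160]))
go(k[0],k[1],200,4.9)
```

```text
knob [454.48832523 106.25096135 160.        ] [-112.2  -70.6]
block edge [-61.9 108.1] [-61.9  48.8]
a [422.2848334  -14.75600908]
b [300.56860312 -14.72840634]
at [409.6 185.6 223.1] [-1.7998e+02 -2.0000e-02  4.9400e+00] gap 85.5 t 8.65 -> [3.79 8.29 2.31] [-0. -0.  0.]
```

Call:
{"method": "play_rows", "body": {"motion": [[[1,2,0,0,0,0],[2,4.5,0,0,0,0],[3,7,0,0,0,0],[3.6,8.3,1,0,0,0],[3.6,8.3,2,0,0,0]]], "jaw": 0.55}}

```text
time: 9.15
tool_pos: [453.0, 104.6, 201.9]
tcp_rot: [180.0, 0.0, 4.8]
ft_force: [-0.1, -0.1, -0.2]
finger_gap: 47.0
grip_force: 0.0
```

Call:
{"method": "play_rows", "body": {"motion": [[[0,0,0,0,0,0],[0,0,0,0,0,0]]]}}

```text
time: 9.35
tool_pos: [451.3, 106.1, 201.9]
tcp_rot: [-180.0, 0.1, 5.0]
ft_force: [-0.3, -0.0, -0.0]
finger_gap: 47.0
grip_force: 0.0
```

Run:
```python
from h import *
p=snap("side");cv2.imwrite('pics/s6.png',cv2.resize(p['pixels'][180:280,210:350,::-1],None,fx=5,fy=5,interpolation=2))
go(452.7,106.2,125,4.9)
```

```text
at [451.6 106.2 202.5] [-1.7998e+02  5.0000e-02  4.9900e+00] gap 46.5 t 9.4 -> [0.12 0.01 7.75] [-0.   0.   0.1]
```

View pics/s6.png

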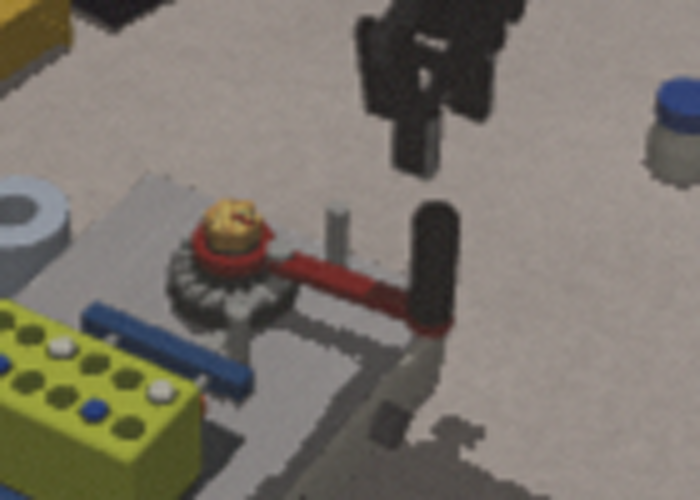

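The fingers hang above the knob (crop 435,205–330). Checking the knob's position in this view by projection.

Run:
```python
from h import *
p=snap("side")
for z in(105,140,160): print((proj(p,[452.7,106.2,z])-[210,180])*5)
print((proj(p,[452.7,118,160])-[210,180])*5,(proj(p,[464,106,160])-[210,180])*5)
```

```text
[425.72544664 298.6551052 ]
[429.2014159  245.51043328]
[431.25068531 214.17881248]
[417.72107362 226.48392975] [412.31471711 205.06949925]
```

Call:
{"method": "play_rows", "body": {"motion": [[[0,0,2,0,0,0],[0,0,4,0,0,0],[0,0,6,0,0,0],[0,0,7.7,0,0,0],[0,0,7.7,0,0,0]]]}}

```text
time: 9.95
tool_pos: [450.2, 105.7, 123.7]
tcp_rot: [180.0, 0.2, 5.0]
ft_force: [-0.2, 0.7, 0.7]
finger_gap: 47.2
grip_force: 0.0
```

Call:
{"method": "play_rows", "body": {"motion": [[[0,0,0,0,0,0],[0,0,0,0,0,0],[0,0,0,0,0,0]]], "jaw": 0.33, "squeeze": 20}}

```text
time: 10.25
tool_pos: [452.9, 105.5, 127.2]
tcp_rot: [-180.0, -0.1, 4.9]
ft_force: [-0.0, 1.2, -0.5]
finger_gap: 28.3
grip_force: 0.0
```

Run:
```python
from h import *
s=sensors.sense();print(s['tool_pos'],s['ft_force'],s['finger_gap'],s['grip_force'])
t=-.05
def rel(a,b): return np.round([-11.5*(np.cos(b)-np.cos(a)),-11.5*(np.sin(b)-np.sin(a))],1).tolist()
print([rel(t,b) for b in np.linspace(t,-.68,6)[1:]])
print([rel(-.68,b) for b in np.linspace(-.68,.0,6)[1:]])
print([rel(0,b) for b in np.linspace(0,.68,6)[1:]])
```

```text
[452.93080213 105.51367527 127.215326  ] [-0.02955279  1.17719789 -0.54954885] 28.28958719906416 0.0
[[0.2, 1.4], [0.5, 2.8], [1.0, 4.2], [1.7, 5.5], [2.5, 6.7]]
[[-0.9, -1.3], [-1.6, -2.7], [-2.1, -4.1], [-2.5, -5.7], [-2.6, -7.2]]
[[0.1, -1.6], [0.4, -3.1], [0.9, -4.6], [1.7, -6.0], [2.6, -7.2]]
```

Call:
{"method": "play_rows", "body": {"motion": [[[0.2,1.4,0,0,0,0],[0.5,2.8,0,0,0,0],[1.0,4.2,0,0,0,0],[1.7,5.5,0,0,0,0],[2.6,6.9,0,0,0,0]]]}}

```text
time: 10.75
tool_pos: [484.6, 38.0, 126.1]
tcp_rot: [-180.0, -0.0, 4.9]
ft_force: [0.4, 1.6, 1.5]
finger_gap: 28.1
grip_force: 1.1
```

Call:
{"method": "play_rows", "body": {"motion": [[[0,0,0,0,0,0],[0,0,0,0,0,0]]]}}

```text
time: 10.95
tool_pos: [484.6, 37.9, 125.8]
tcp_rot: [180.0, -0.0, 4.9]
ft_force: [-0.2, 0.4, -0.4]
finger_gap: 28.1
grip_force: 0.0
```

```bash
cat >> h.py <<'E'
M=np.array([560.2,186.2]);_a=np.deg2rad(4.9);ex=np.array([np.cos(_a),np.sin(_a)]);ey=np.array([-ex[1],ex[0]])
def mix(X): d=np.array(X)[:2]-M; return np.round([d@ex,d@ey],1)
def lever():
    s=sensors.sense(); m=mix(s['tool_pos'])+[0,65]; f=s['ft_force'][:2]
    print('t',round(s['time'],2),'knob rel axis',m,'r',np.hypot(*m).round(1),'ang',np.arctan2(m[1],-m[0]).round(3),'F mixer',np.round([f@ex,f@ey],1),'gap',round(s['finger_gap'],1),'grip',round(s['grip_force'],1))
def jawpos():
    p=snap("side"); h=cv2.cvtColor(p['pixels'],cv2.COLOR_RGB2HSV); b=(200,215,300,300); h=h[b[1]:b[3],b[0]:b[2]]
    for nm,lo,hi,z in(('orange',(5,140,90),(18,255,255),72.5),('blue',(100,110,40),(120,255,255),73)):
        for c in cv2.findContours(cv2.inRange(h,lo,hi),0,2)[0]:
            if len(c)>8:
                q=np.array([mix(ray(p,x[0][0]+b[0],x[0][1]+b[1],z)) for x in c]); print(nm,len(c),'x',q[:,0].min(),q[:,0].max(),'y mean',q[:,1].mean().round(1),q[:,1].min(),q[:,1].max())
E
python3 -c "
from h import *
lever();jawpos()"
```

```text
t 10.95 knob rel axis [-87.9 -76.3] r 116.4 ang -0.715 F mixer [-0.2  0.4] gap 28.1 grip 0.0
blue 67 x -64.7 36.6 y mean 126.4 121.2 131.3
blue 54 x -48.9 45.5 y mean -2.0 -8.8 3.7
```

Call:
{"method": "play_rows", "body": {"motion": [[[-0.9,-1.4,0,0,0,0],[-1.6,-2.9,0,0,0,0],[-2.2,-4.4,0,0,0,0],[-2.6,-6.0,0,0,0,0],[-2.7,-7.6,0,0,0,0]]]}}

```text
time: 11.5
tool_pos: [448.6, 111.6, 125.2]
tcp_rot: [179.8, 0.2, 4.9]
ft_force: [-4.2, -7.6, -0.2]
finger_gap: 28.0
grip_force: 3.4
```

Call:
{"method": "play_rows", "body": {"motion": [[[0.1,-1.6,0,0,0,0],[0.4,-3.1,0,0,0,0],[0.9,-4.6,0,0,0,0],[1.7,-6.0,0,0,0,0],[2.6,-7.2,0,0,0,0]]]}}

```text
time: 12.0
tool_pos: [468.9, 186.2, 125.1]
tcp_rot: [179.9, 0.1, 5.0]
ft_force: [-3.9, -5.6, -0.4]
finger_gap: 28.1
grip_force: 2.6
```

Call:
{"method": "play_rows", "body": {"motion": [[[0,0,0,0,0,0],[0,0,0,0,0,0]]]}}

```text
time: 12.2
tool_pos: [469.8, 186.4, 125.7]
tcp_rot: [180.0, 0.0, 5.0]
ft_force: [1.2, 0.2, -0.1]
finger_gap: 28.2
grip_force: 0.0
```

```bash
python3 -c "
from h import *
lever();jawpos()"
```

```text
t 12.2 knob rel axis [-90.   72.9] r 115.8 ang 0.681 F mixer [1.2 0.1] gap 28.2 grip 0.0
blue 69 x -64.9 36.6 y mean 126.4 121.2 131.3
blue 53 x -46.3 47.4 y mean 9.2 4.7 16.3
```

Call:
{"method": "play_rows", "body": {"motion": [[[-0.9,1.3,0,0,0,0],[-1.6,2.7,0,0,0,0],[-2.1,4.1,0,0,0,0],[-2.5,5.7,0,0,0,0],[-2.6,7.2,0,0,0,0]]]}}

```text
time: 12.75
tool_pos: [449.8, 111.1, 125.8]
tcp_rot: [-180.0, -0.0, 4.9]
ft_force: [-0.3, 1.2, -0.1]
finger_gap: 28.4
grip_force: 0.6
```

Call:
{"method": "play_rows", "body": {"motion": [[[0.1,1.6,0,0,0,0],[0.4,3.2,0,0,0,0],[1.0,4.8,0,0,0,0],[1.7,6.2,0,0,0,0],[2.7,7.6,0,0,0,0]]]}}

```text
time: 13.25
tool_pos: [484.0, 37.6, 125.9]
tcp_rot: [-180.0, -0.0, 4.9]
ft_force: [-0.7, 1.4, 0.8]
finger_gap: 28.0
grip_force: 0.5
```

Call:
{"method": "play_rows", "body": {"motion": [[[0,0,0,0,0,0],[0,0,0,0,0,0]]]}}

```text
time: 13.45
tool_pos: [484.5, 37.9, 125.8]
tcp_rot: [180.0, -0.0, 4.9]
ft_force: [-0.0, -0.1, 0.5]
finger_gap: 28.2
grip_force: 0.0
```

```bash
python3 -c "
from h import *
lever();jawpos()"
```

```text
t 13.45 knob rel axis [-88.1 -76.2] r 116.5 ang -0.713 F mixer [-0.1 -0.1] gap 28.2 grip 0.0
blue 68 x -64.7 36.6 y mean 126.3 121.2 131.3
blue 54 x -50.3 47.4 y mean 9.0 4.7 16.3
```

Call:
{"method": "play_rows", "body": {"motion": [[[-0.9,-1.4,0,0,0,0],[-1.6,-2.9,0,0,0,0],[-2.2,-4.4,0,0,0,0],[-2.6,-6.0,0,0,0,0],[-2.7,-7.6,0,0,0,0]]]}}

```text
time: 14.0
tool_pos: [448.7, 111.5, 125.2]
tcp_rot: [179.8, 0.2, 4.9]
ft_force: [-3.3, -6.8, 0.5]
finger_gap: 28.2
grip_force: 3.4
```

Call:
{"method": "play_rows", "body": {"motion": [[[0.1,-1.6,0,0,0,0],[0.4,-3.1,0,0,0,0],[0.9,-4.6,0,0,0,0],[1.7,-6.0,0,0,0,0],[2.6,-7.2,0,0,0,0]]]}}

```text
time: 14.5
tool_pos: [469.0, 186.1, 125.2]
tcp_rot: [179.9, 0.1, 5.0]
ft_force: [-4.1, -6.0, 0.2]
finger_gap: 28.6
grip_force: 2.7
```

```bash
python3 -c "
from h import *
lever();jawpos();lever()"
```

```text
t 14.5 knob rel axis [-90.9  72.7] r 116.4 ang 0.675 F mixer [-4.6 -5.7] gap 28.6 grip 2.7
blue 64 x -64.9 36.6 y mean 126.4 121.2 132.4
t 14.55 knob rel axis [-89.5  74.2] r 116.3 ang 0.692 F mixer [-3.  -3.1] gap 28.1 grip 1.4
```

Call:
{"method": "play_rows", "body": {"motion": [[[-0.9,1.3,0,0,0,0],[-1.6,2.7,0,0,0,0],[-2.1,4.1,0,0,0,0],[-2.5,5.7,0,0,0,0],[-2.6,7.2,0,0,0,0]]]}}

```text
time: 15.05
tool_pos: [449.8, 111.4, 125.8]
tcp_rot: [-180.0, -0.0, 5.0]
ft_force: [-0.8, 1.1, -0.0]
finger_gap: 28.4
grip_force: 0.6
```

Call:
{"method": "play_rows", "body": {"motion": [[[0.1,1.6,0,0,0,0],[0.4,3.2,0,0,0,0],[1.0,4.8,0,0,0,0],[1.7,6.2,0,0,0,0],[2.7,7.6,0,0,0,0]]]}}

```text
time: 15.55
tool_pos: [484.1, 37.9, 125.9]
tcp_rot: [-180.0, -0.0, 4.9]
ft_force: [-2.0, 2.6, -0.0]
finger_gap: 28.2
grip_force: 1.3
```

Call:
{"method": "play_rows", "body": {"motion": [[[0,0,0,0,0,0],[0,0,0,0,0,0]]]}}

```text
time: 15.75
tool_pos: [484.6, 38.0, 125.8]
tcp_rot: [180.0, -0.0, 4.9]
ft_force: [-0.2, -0.3, 0.1]
finger_gap: 28.2
grip_force: 0.0
```

Run:
```python
from h import *
lever();jawpos()
p=snap("side");cv2.imwrite('pics/s7.png',cv2.resize(p['pixels'][210:310,180:310,::-1],None,fx=6,fy=6,interpolation=2))
```

```text
t 15.75 knob rel axis [-88.  -76.2] r 116.4 ang -0.714 F mixer [-0.2 -0.3] gap 28.2 grip 0.0
orange 10 x 24.6 36.2 y mean -102.2 -108.2 -96.6
blue 66 x -64.7 36.6 y mean 126.5 121.4 131.3
```

View pics/s7.png

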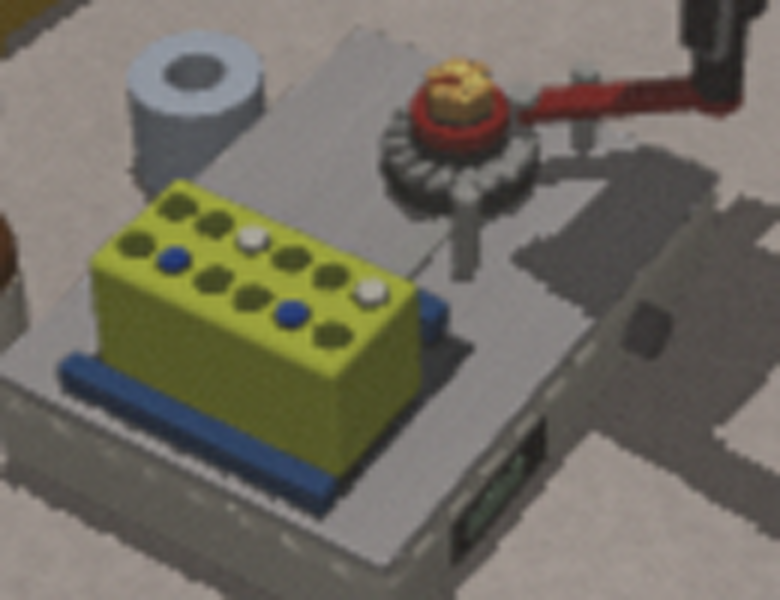

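The block is parallel to the fence with a small gap still visible, and the lever is back by its anticlockwise post. Next I measure the jaw with the wrist camera, by numbers only.

```bash
cat >> h.py <<'E'
def wm(name):
    p=snap("wrist",name); h=cv2.cvtColor(p['pixels'],cv2.COLOR_RGB2HSV)
    print('cam mix',mix(-p['R'].T@p['t']))
    for nm,lo,hi,z in(('orange',(5,140,90),(18,255,255),72.5),('blue',(100,110,40),(120,255,255),73.5),('lime',(25,100,60),(42,255,255),118),('red',(0,150,50),(5,255,255),113),('brass',(15,80,120),(27,255,255),113)):
        for c in cv2.findContours(cv2.inRange(h,lo,hi),1,2)[0]:
            if cv2.contourArea(c)>12:
                q=np.array([mix(ray(p,*x[0],z)) for x in c],np.float32); k=cv2.minAreaRect(q)
                if abs(k[0][0])<110 and abs(k[0][1])<150: print(nm,cv2.boundingRect(c),[np.round(v,1).tolist() for v in k],'y',q[:,1].min(),q[:,1].max())
    return p
E
python3 -c "
from h import *
wm('w8.png')"
```

```text
cam mix [ -10.6 -141.1]
orange (0, 150, 4, 13) [[-34.6, 37.1], [1.9, 7.9], 73.9] y 36.2 39.1
orange (138, 104, 19, 21) [[-8.6, -59.2], [1.6, 17.2], 44.7] y -65.7 -53.1
orange (151, 86, 8, 10) [[5.1, -66.4], [5.1, 3.7], 18.4] y -68.0 -63.9
orange (148, 77, 7, 6) [[11.1, -64.3], [3.2, 2.4], 57.5] y -66.2 -62.6
orange (144, 70, 20, 34) [[6.9, -65.9], [19.9, 5.6], 14.9] y -70.3 -60.9
orange (111, 58, 31, 10) [[19.9, -51.0], [17.4, 0.9], 75.3] y -59.4 -42.6
blue (0, 7, 50, 173) [[-0.7, 19.0], [22.0, 96.8], 89.6] y 8.0 30.1
lime (0, 173, 4, 17) [[-41.4, -0.9], [1.5, 8.5], 74.3] y -1.4 1.0
lime (129, 113, 7, 6) [[-9.5, -71.0], [1.9, 3.1], 23.2] y -72.7 -69.7
lime (122, 104, 8, 7) [[-6.1, -68.7], [2.7, 3.2], -0.0] y -70.3 -67.1
lime (111, 100, 7, 6) [[-3.9, -63.8], [2.1, 2.7], 45.0] y -65.2 -62.3
lime (147, 99, 5, 6) [[-3.4, -79.9], [1.5, 2.4], 39.3] y -81.1 -79.1
lime (140, 93, 16, 14) [[-3.9, -78.7], [5.4, 6.9], 41.6] y -82.9 -75.6
lime (108, 91, 9, 13) [[-1.3, -62.6], [3.3, 5.7], 49.8] y -65.3 -61.0
lime (139, 79, 5, 11) [[3.9, -77.3], [1.7, 4.2], 87.3] y -78.2 -76.4
lime (92, 60, 48, 66) [[0.8, -65.7], [22.3, 24.9], 73.2] y -75.9 -55.0
red (174, 125, 122, 118) [[-49.5, -115.8], [83.6, 17.5], 42.8] y -149.4 -87.5
red (99, 70, 28, 27) [[4.7, -62.0], [13.8, 3.8], 42.9] y -67.6 -56.1
red (110, 51, 74, 87) [[-1.5, -77.4], [34.2, 38.4], 78.4] y -94.5 -57.8
brass (125, 113, 5, 6) [[-9.8, -66.8], [1.9, 2.2], 39.8] y -67.6 -65.5
brass (105, 102, 6, 8) [[-5.3, -57.4], [2.1, 2.9], 41.2] y -58.9 -56.4
brass (125, 97, 10, 14) [[-4.4, -68.7], [5.7, 3.5], 25.1] y -70.7 -66.5
brass (97, 85, 5, 7) [[2.4, -54.8], [2.4, 2.1], 38.7] y -55.9 -54.0
brass (91, 76, 44, 50) [[-3.5, -60.4], [24.7, 14.2], 12.6] y -69.3 -51.5
brass (124, 71, 9, 12) [[7.9, -69.9], [3.2, 5.1], 38.7] y -71.8 -67.8
brass (108, 66, 5, 8) [[10.6, -62.1], [1.7, 2.9], 52.6] y -62.8 -60.6
brass (103, 59, 54, 68) [[2.8, -72.1], [30.7, 17.7], 24.2] y -81.6 -58.5
```

```bash
cat >> h.py <<'E'
def stripe(p):
    h=cv2.cvtColor(p['pixels'],cv2.COLOR_RGB2HSV); m=cv2.inRange(h,(0,150,50),(6,255,255))
    for c in cv2.findContours(m,1,2)[0]:
        if cv2.contourArea(c)>12:
            q=np.array([mix(ray(p,*x[0],113)) for x in c],np.float32); k=cv2.minAreaRect(q)
            if np.hypot(*(np.array(k[0])-[0,-65]))<14 and max(k[1])<20:
                v=cv2.fitLine(q,cv2.DIST_L2,0,.01,.01).ravel()[:2]; d=q.mean(0)-[0,-65]
                print('stripe',k,'off',d,'b line mod pi',np.arctan2(v[1],-v[0])%np.pi,'b off',np.arctan2(d[1],-d[0]))
E
python3 - <<'E'
from h import *
w=snap("wrist"); stripe(w)
s=sensors.sense(); R0=Ro.from_euler('xyz',s['tcp_rot'],degrees=True).as_matrix()
Tc=np.array(w['T_tool_cam'])
for f,pos,yaw in(('w3.png',[432.0,198.0,223.15],4.9),('w5.png',[409.75,185.4,223.4],4.92)):
    T=np.eye(4);T[:3,:3]=Ro.from_euler('xyz',[180,0,yaw],degrees=True).as_matrix();T[:3,3]=pos; W=T@Tc
    stripe(dict(pixels=cv2.imread('pics/'+f)[...,::-1].copy(),mtx=w['mtx'],R=W[:3,:3].T,t=-W[:3,:3].T@W[:3,3]))
E
```

```text
stripe ((4.5500030517578125, -62.0), (13.93000316619873, 4.171932220458984), 44.9999885559082) off [4.11923075 2.96538544] b line mod pi 2.3492815 b off 2.517643261994703
stripe ((-5.5078887939453125, -65.37519836425781), (3.5551674365997314, 13.433279037475586), 84.70991516113281) off [-5.68799973 -0.13200378] b line mod pi 0.07493377 b off -0.023203252430127223
stripe ((-5.925365447998047, -64.93254089355469), (3.310987949371338, 13.317315101623535), 84.73756408691406) off [-5.69090986 -0.02272797] b line mod pi 0.07195425 b off -0.003993710324466803
```

Stripe and jaw agree: the bolt is now at about 2.36. A full stroke adds 1.18, ending close to the 3.545 target, so I'll stop short and measure.

Call:
{"method": "play_rows", "body": {"motion": [[[-0.9,-1.4,0,0,0,0],[-1.6,-2.9,0,0,0,0],[-2.2,-4.4,0,0,0,0],[-2.6,-6.0,0,0,0,0],[-2.7,-7.6,0,0,0,0]]]}}

```text
time: 16.45
tool_pos: [448.6, 111.4, 125.1]
tcp_rot: [179.8, 0.2, 4.9]
ft_force: [-4.2, -6.9, 0.2]
finger_gap: 28.2
grip_force: 3.5
```

Call:
{"method": "play_rows", "body": {"motion": [[[0.1,-1.6,0,0,0,0],[0.4,-3.1,0,0,0,0],[0.9,-4.6,0,0,0,0],[1.6,-5.8,0,0,0,0],[1.9,-6.2,0,0,0,0]]]}}

```text
time: 16.95
tool_pos: [463.1, 175.8, 125.2]
tcp_rot: [179.9, 0.1, 5.0]
ft_force: [-3.4, -5.6, 0.9]
finger_gap: 28.2
grip_force: 2.6
```

Call:
{"method": "play_rows", "body": {"motion": [[[0,0,0,0,0,0],[0,0,0,0,0,0]]]}}

```text
time: 17.15
tool_pos: [463.5, 175.4, 125.5]
tcp_rot: [180.0, 0.0, 5.0]
ft_force: [-1.6, -2.9, -1.5]
finger_gap: 28.1
grip_force: 1.4
```

Run:
```python
from h import *
lever(); p=wm('w9.png'); stripe(p)
```

```text
t 17.15 knob rel axis [-97.3  62.4] r 115.6 ang 0.57 F mixer [-1.9 -2.8] gap 28.1 grip 1.4
cam mix [-19.4  -2.9]
orange (418, 87, 22, 21) [[-8.0, -92.4], [0.7, 15.8], 44.0] y -97.9 -86.9
orange (186, 72, 3, 9) [[3.5, 52.1], [1.2, 4.3], 84.8] y 51.4 52.9
orange (379, 62, 7, 27) [[4.1, -63.8], [14.6, 1.9], 18.6] y -65.7 -60.8
orange (383, 40, 21, 22) [[17.0, -68.1], [1.3, 15.1], 45.0] y -73.4 -62.9
orange (405, 36, 30, 15) [[21.3, -82.7], [16.9, 4.3], 71.6] y -91.3 -74.3
orange (169, 5, 27, 146) [[0.0, 54.6], [79.2, 8.8], 0.1] y 50.2 59.0
blue (44, 123, 29, 26) [[-30.8, 135.1], [17.6, 15.1], 90.0] y 126.3 143.9
blue (196, 0, 35, 166) [[-3.6, 36.0], [90.6, 15.0], 0.0] y 28.5 43.5
blue (14, 0, 31, 12) [[38.9, 135.1], [16.5, 5.3], 90.0] y 126.8 143.3
lime (105, 162, 30, 28) [[-47.2, 77.2], [13.7, 14.2], 38.9] y 69.8 84.6
lime (43, 121, 32, 30) [[-27.9, 103.5], [13.8, 14.2], 39.6] y 95.9 110.9
lime (413, 98, 8, 9) [[-13.0, -66.6], [3.0, 3.0], 48.4] y -67.9 -64.7
lime (404, 89, 10, 13) [[-9.1, -62.6], [6.1, 3.4], 47.4] y -64.0 -59.8
lime (388, 78, 6, 7) [[-3.9, -53.2], [2.6, 2.3], 0.0] y -5
[... 771 characters left out ...]
 -69.1 -66.1
brass (405, 73, 14, 9) [[-1.7, -64.4], [6.0, 3.4], 84.6] y -67.5 -61.4
brass (395, 72, 10, 11) [[-1.6, -59.3], [2.8, 5.1], 66.0] y -60.9 -57.0
brass (395, 60, 8, 12) [[3.1, -57.2], [4.5, 3.0], 32.9] y -59.6 -56.3
brass (403, 59, 6, 8) [[4.5, -60.8], [2.5, 2.7], 59.7] y -62.1 -59.7
brass (410, 51, 6, 5) [[8.2, -63.9], [1.7, 1.8], 45.0] y -64.9 -62.6
brass (419, 43, 26, 63) [[-0.8, -75.1], [10.4, 26.6], 88.6] y -80.2 -69.6
brass (382, 37, 42, 71) [[-0.2, -59.3], [30.2, 18.1], 2.4] y -69.0 -50.1
stripe ((6.1047468185424805, -67.04341125488281), (4.028059482574463, 13.745088577270508), 72.6810531616211) off [ 5.80892897 -1.90000153] b line mod pi 0.30224538 b off -2.8254779675655746
```

The stripe gives b ≈ 3.444, and the pad gap gives about 6.2 mm of compression. It needs about 0.09 rad more, which leaves room for creep on the back swing.

Call:
{"method": "play_rows", "body": {"motion": [[[0.2,-0.3,0,0,0,0],[0.4,-0.6,0,0,0,0],[0.6,-0.8,0,0,0,0],[0.6,-0.8,0,0,0,0],[0.6,-0.8,0,0,0,0]]]}}

```text
time: 17.7
tool_pos: [469.1, 183.5, 125.7]
tcp_rot: [180.0, 0.0, 4.9]
ft_force: [-2.1, -4.7, -0.6]
finger_gap: 28.2
grip_force: 2.2
```

Run:
```python
from h import *
lever(); p=wm('w10.png'); stripe(p)
```

```text
t 17.7 knob rel axis [-91.   70.1] r 114.9 ang 0.656 F mixer [-2.4 -4.5] gap 28.2 grip 2.2
cam mix [-13.3   4.7]
orange (423, 104, 27, 18) [[-11.5, -91.4], [2.7, 17.2], 32.0] y -98.1 -83.5
orange (396, 50, 53, 58) [[11.2, -75.0], [16.1, 36.7], 45.3] y -93.3 -63.8
orange (184, 17, 24, 143) [[0.6, 54.8], [79.2, 8.3], 0.0] y 50.7 59.0
blue (64, 137, 28, 25) [[-32.7, 132.6], [17.3, 14.9], 90.0] y 123.9 141.2
blue (208, 0, 34, 175) [[-0.3, 37.1], [96.5, 14.7], -0.0] y 29.8 44.5
blue (34, 0, 33, 29) [[41.2, 132.6], [17.5, 13.5], 90.0] y 123.9 141.4
lime (123, 174, 29, 28) [[-47.4, 77.1], [14.1, 14.1], 80.3] y 69.8 84.4
lime (62, 135, 32, 29) [[-28.2, 103.4], [13.4, 14.9], 0.0] y 95.9 110.8
lime (401, 102, 19, 8) [[-8.3, -56.0], [3.0, 8.4], 6.8] y -60.4 -51.8
lime (450, 93, 7, 8) [[-4.7, -75.7], [2.4, 3.1], 70.6] y -76.9 -74.3
lime (399, 74, 6, 7) [[3.9, -50.4], [2.3, 2.5], 90.0] y -51.6 -49.3
lime (447, 65, 9, 6) [[7.9, -72.2], [3.7, 2.1], 90.0] y -74.1 -70.4
lime (423, 52, 9, 7) [[13.0, -60.9], [3.7, 2.4], 90.0] y -62.8 -59.1
lime (102, 44, 33, 36) [[10.3, 77.2], [14.0, 13.4], 44.1] y 70.0 84.4
lime (16, 0, 186, 208) [[-11.8, 80.5], [72.4, 91.6], 90.0] y 44.3 116.7
red (266, 122, 116, 125) [[-52.9, -19.0], [17.5, 84.6], 50.5] y -46.1 12.5
red (424, 58, 21, 32) [[5.9, -67.4], [4.1, 13.7], 70.2] y -71.2 -63.6
red (369, 44, 80, 88) [[-1.2, -56.1], [38.8, 37.1], 8.5] y -76.1 -37.8
brass (436, 105, 9, 6) [[-8.9, -72.6], [2.5, 3.5], 47.1] y -74.5 -70.7
brass (409, 98, 5, 6) [[-5.9, -58.2], [2.3, 1.9], 6.3] y -59.3 -57.3
brass (413, 88, 11, 12) [[-2.4, -61.1], [5.1, 4.8], 7.8] y -63.7 -58.4
brass (402, 86, 6, 7) [[-0.6, -54.1], [2.5, 1.8], 48.8] y -55.6 -53.1
brass (397, 51, 61, 70) [[0.3, -64.9], [30.8, 27.8], 12.6] y -79.7 -50.2
stripe ((5.936818599700928, -67.43667602539062), (4.058384895324707, 13.733811378479004), 70.23287200927734) off [ 5.79298306 -2.23157501] b line mod pi 0.38829422 b off -2.773891912849841
```

Call:
{"method": "play_rows", "body": {"motion": [[[-0.9,1.2,0,0,0,0],[-1.6,2.6,0,0,0,0],[-2.1,4.0,0,0,0,0],[-2.4,5.4,0,0,0,0],[-2.5,7.0,0,0,0,0]]]}}

```text
time: 18.25
tool_pos: [450.3, 111.4, 126.0]
tcp_rot: [-180.0, -0.0, 4.9]
ft_force: [-0.6, 1.9, -0.1]
finger_gap: 28.5
grip_force: 0.8
```

Call:
{"method": "play_rows", "body": {"motion": [[[0.1,1.6,0,0,0,0],[0.4,3.2,0,0,0,0],[1.0,4.8,0,0,0,0],[1.7,6.2,0,0,0,0],[2.5,7.4,0,0,0,0]]]}}

```text
time: 18.75
tool_pos: [482.2, 39.3, 126.0]
tcp_rot: [-180.0, -0.0, 4.9]
ft_force: [-2.0, 1.6, 0.9]
finger_gap: 28.2
grip_force: 1.1
```

Call:
{"method": "play_rows", "body": {"motion": [[[0,0,0,0,0,0],[0,0,0,0,0,0]]]}}

```text
time: 18.95
tool_pos: [482.0, 40.3, 125.8]
tcp_rot: [180.0, -0.0, 4.9]
ft_force: [0.2, 0.1, -0.2]
finger_gap: 27.9
grip_force: 0.0
```

Run:
```python
from h import *
lever(); p=snap("wrist"); stripe(p)
```

```text
t 18.95 knob rel axis [-90.4 -73.7] r 116.6 ang -0.684 F mixer [0.2 0.1] gap 27.9 grip 0.0
stripe ((6.005913257598877, -68.16531372070312), (3.9294159412384033, 13.465673446655273), 70.86639404296875) off [ 6.00512838 -3.19743347] b line mod pi 0.3865471 b off -2.6523229242681308
```

Bolt is unchanged at about 3.53 (7.3–7.4 mm). Now easing the lever onto its anticlockwise stop by feel.

Call:
{"method": "play_rows", "body": {"motion": [[[0.15,0.17,0,0,0,0],[0.2,0.25,0,0,0,0],[0.25,0.3,0,0,0,0],[0.25,0.3,0,0,0,0]]]}}

```text
time: 19.4
tool_pos: [484.5, 38.0, 125.8]
tcp_rot: [180.0, -0.0, 4.9]
ft_force: [-0.3, -0.3, -0.1]
finger_gap: 28.1
grip_force: 0.0
```

Call:
{"method": "play_rows", "body": {"motion": [[[0.07,0.08,0,0,0,0],[0.13,0.15,0,0,0,0],[0.13,0.15,0,0,0,0],[0.13,0.15,0,0,0,0]]]}}

```text
time: 19.8
tool_pos: [485.1, 37.6, 125.6]
tcp_rot: [-179.9, 0.1, 5.0]
ft_force: [-4.8, 5.9, 2.4]
finger_gap: 28.1
grip_force: 3.1
```

Call:
{"method": "play_rows", "body": {"motion": [[[0.05,0.06,0,0,0,0],[0.08,0.1,0,0,0,0],[0.08,0.1,0,0,0,0]]]}}

```text
time: 20.1
tool_pos: [485.2, 37.5, 125.5]
tcp_rot: [-179.8, 0.2, 5.0]
ft_force: [-9.0, 10.6, 5.1]
finger_gap: 28.4
grip_force: 5.4
```

Run:
```python
from h import *
lever(); p=snap("wrist"); stripe(p)
```

```text
t 20.1 knob rel axis [-87.4 -76.7] r 116.3 ang -0.72 F mixer [-8.  11.3] gap 28.4 grip 5.4
stripe ((5.9299235343933105, -68.2426986694336), (3.9556806087493896, 13.5842866897583), 70.01688385009766) off [ 6.08181715 -3.33634949] b line mod pi 0.38102388 b off -2.6398420471967663
```

Hard stop confirmed. Unloading by about 3 mm so the fingers float inside the slack, then opening and rising straight up.

Call:
{"method": "play_rows", "body": {"motion": [[[-0.1,-0.12,0,0,0,0],[-0.22,-0.26,0,0,0,0],[-0.25,-0.32,0,0,0,0]]]}}

```text
time: 20.45
tool_pos: [484.0, 38.4, 125.8]
tcp_rot: [180.0, -0.0, 4.9]
ft_force: [0.1, 0.4, -0.1]
finger_gap: 28.1
grip_force: 0.0
```

Call:
{"method": "play_rows", "body": {"motion": [[[0,0,0,0,0,0],[0,0,0,0,0,0],[0,0,0,0,0,0],[0,0,0,0,0,0]]], "jaw": 0.65}}

```text
time: 20.85
tool_pos: [484.0, 38.4, 125.8]
tcp_rot: [180.0, -0.0, 4.9]
ft_force: [-0.4, -0.2, 0.2]
finger_gap: 55.4
grip_force: 0.0
```

Call:
{"method": "play_rows", "body": {"motion": [[[0,0,-1.5,0,0,0],[0,0,-4,0,0,0],[0,0,-7.5,0,0,0],[0,0,-11,0,0,0],[0,0,-13,0,0,0]]]}}

```text
time: 21.35
tool_pos: [485.1, 38.5, 260.6]
tcp_rot: [180.0, -0.3, 4.9]
ft_force: [1.0, 0.1, -1.0]
finger_gap: 55.4
grip_force: 0.0
```

Call:
{"method": "play_rows", "body": {"motion": [[[-1.5,-3,0,0,0,0],[-3.5,-7,0,0,0,0],[-5.5,-11,0,0,0,0],[-6.3,-13,0,0,0,0],[-6.3,-13,0,0,0,0]]]}}

```text
time: 21.85
tool_pos: [409.0, 164.8, 257.3]
tcp_rot: [-179.9, -0.1, 5.1]
ft_force: [-0.9, -0.0, -0.1]
finger_gap: 55.4
grip_force: 0.0
```

Call:
{"method": "play_rows", "body": {"motion": [[[0,0,0,0,0,0],[0,0,0,0,0,0]]]}}

```text
time: 22.05
tool_pos: [410.5, 162.0, 256.4]
tcp_rot: [180.0, -0.0, 4.9]
ft_force: [0.4, -0.5, 0.5]
finger_gap: 55.7
grip_force: 0.0
```

Run:
```python
from h import *
lever(); p=wm('w11.png'); stripe(p)
```

```text
t 22.05 knob rel axis [-151.2   53.6] r 160.4 ang 0.341 F mixer [ 0.3 -0.5] gap 55.7 grip 0.0
cam mix [-73.6 -11.8]
orange (327, 2, 33, 24) [[21.3, -68.7], [11.9, 31.1], 24.9] y -85.3 -55.8
orange (204, 0, 12, 82) [[-4.8, 55.7], [7.1, 69.0], 90.0] y 52.1 59.2
blue (141, 102, 15, 6) [[-61.2, 121.8], [14.1, 4.7], 90.0] y 114.7 128.8
blue (136, 52, 15, 16) [[-20.2, 121.2], [13.8, 13.1], 90.0] y 114.3 128.1
blue (220, 0, 19, 93) [[-10.0, 37.2], [14.5, 78.9], 90.0] y 30.0 44.5
lime (168, 75, 18, 19) [[-46.7, 76.8], [14.6, 14.1], 45.0] y 69.6 84.3
lime (134, 50, 19, 20) [[-27.6, 103.0], [14.4, 13.9], 45.0] y 95.5 110.5
lime (118, 0, 94, 104) [[-23.2, 82.2], [69.8, 77.0], 90.0] y 47.3 117.1
red (352, 57, 61, 86) [[-56.4, -105.4], [87.0, 17.7], 37.3] y -130.8 -73.1
red (317, 1, 49, 57) [[-4.3, -62.2], [39.6, 41.1], 52.7] y -82.5 -42.3
brass (332, 29, 8, 4) [[-4.9, -57.8], [2.2, 5.9], 0.0] y -60.8 -54.9
brass (329, 10, 9, 10) [[6.2, -55.7], [3.7, 7.6], 36.9] y -58.4 -52.0
brass (327, 2, 36, 43) [[-0.3, -65.3], [27.7, 31.0], 42.1] y -79.9 -50.4
```

View pics/w11.png

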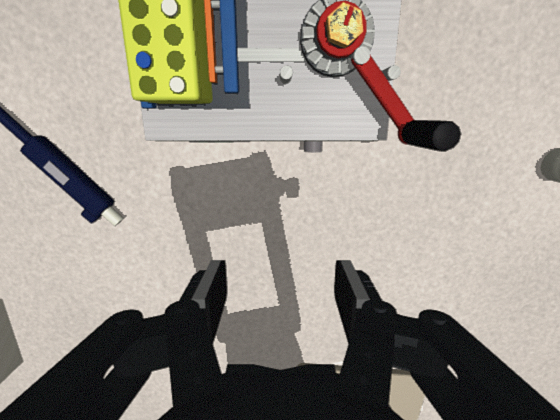

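Final view: the lever is anticlockwise with the knob at (437,135). The block sits on the fence and the orange pad is partly in the jaw. The estimates run from 6.7 to 7.3 mm, so I'll take one closer look at the bolt stripe.

Call:
{"method": "play_rows", "body": {"motion": [[[1.8,1.3,1,0,0,0],[3.8,2.7,2.5,0,0,0],[5.8,4.2,4,0,0,0],[7.3,5.3,5.6,0,0,0],[7.3,5.3,5.6,0,0,0]]]}}

```text
time: 22.6
tool_pos: [487.4, 113.6, 196.9]
tcp_rot: [180.0, 0.3, 4.7]
ft_force: [-1.2, 0.5, 0.0]
finger_gap: 55.5
grip_force: 0.0
```

Call:
{"method": "play_rows", "body": {"motion": [[[0,0,0,0,0,0],[0,0,0,0,0,0],[0,0,0,0,0,0]]]}}

```text
time: 22.9
tool_pos: [487.5, 116.4, 200.9]
tcp_rot: [-180.0, -0.1, 4.9]
ft_force: [-0.5, -0.4, -0.0]
finger_gap: 56.0
grip_force: 0.0
```

Run:
```python
from h import *
lever()
p=wm('w12.png'); stripe(p)
def fine(p):
    # weighted second moments of redness in stripe patch
    im=p['pixels'].astype(float); c=proj(p,[*(M-65*ey),113]); print('axis px',c)
    h=cv2.cvtColor(p['pixels'],cv2.COLOR_RGB2HSV)
    m=((h[...,0]<8)|(h[...,0]>174))&(h[...,1]>130)
    n,l,st,ce=cv2.connectedComponentsWithStats(m.astype(np.uint8))
    for i in range(1,n):
        if 20<st[i,4]<400 and np.hypot(*(ce[i]-c))<25:
            yx=np.argwhere(l==i); q=np.array([mix(ray(p,x,y,113)) for y,x in yx]); w=np.linalg.svd(q-q.mean(0))[2][0]
            print(st[i],'b mod pi',np.arctan2(w[1],-w[0])%np.pi, 'ctr',q.mean(0))
for _ in range(3): fine(snap("wrist"))
```

```text
t 22.9 knob rel axis [-78.4   1.7] r 78.4 ang 0.022 F mixer [-0.6 -0.4] gap 56.0 grip 0.0
cam mix [ -0.9 -63.8]
orange (146, 136, 5, 8) [[-19.3, 51.2], [5.9, 3.2], 6.7] y 49.7 53.0
orange (143, 108, 5, 12) [[2.3, 51.2], [3.4, 9.1], 82.9] y 49.0 53.1
orange (262, 92, 39, 26) [[12.0, -62.4], [13.3, 33.5], 22.8] y -80.4 -48.3
orange (130, 65, 23, 98) [[0.5, 53.9], [10.0, 78.5], 90.0] y 48.9 58.9
blue (45, 148, 18, 17) [[-33.5, 136.3], [14.7, 14.5], 77.1] y 128.6 144.2
blue (24, 61, 21, 20) [[35.4, 136.6], [15.3, 14.4], 40.1] y 128.7 144.5
blue (146, 51, 33, 123) [[0.6, 35.6], [98.2, 16.9], 0.1] y 27.2 44.1
lime (84, 172, 21, 20) [[-47.0, 77.1], [13.7, 14.8], 40.2] y 69.6 84.9
lime (43, 147, 22, 19) [[-28.2, 103.4], [13.1, 15.5], 0.0] y 95.7 111.2
lime (282, 130, 8, 7) [[-11.4, -68.2], [4.3, 4.5], 33.7] y -70.1 -65.1
lime (287, 103, 13, 15) [[4.2, -73.3], [4.0, 11.7], 52.1] y -76.9 -68.6
lime (270, 102, 6, 6) [[8.0, -58.2], [3.4, 2.9], 45.0] y -60.1 -56.6
lime (264, 94, 22, 30) [[5.7, -59.0], [12.9, 19.3], 78.2] y -67.1 -52.3
lime (67, 90, 23, 22) [[10.1, 77.4], [14.0, 14.3], 41.2] y 69.
[... 852 characters left out ...]
 -75.8 -73.0
brass (273, 96, 21, 32) [[3.6, -65.3], [12.1, 21.3], 70.2] y -72.9 -58.6
brass (263, 93, 41, 45) [[0.2, -65.7], [27.3, 30.7], 42.9] y -80.4 -51.3
stripe ((6.078014373779297, -67.86367797851562), (3.5001916885375977, 13.146444320678711), 68.74951171875) off [ 6.57930994 -2.97240448] b line mod pi 0.3716359 b off -2.7172589803108345
axis px [282.02632406 116.17868169]
[281  98  11  19  93] b mod pi 0.34039101653573633 ctr [  6.29462366 -67.81290323]
axis px [282.0442139  116.07892955]
[281  97  11  20  92] b mod pi 0.34455209235516765 ctr [  6.27934783 -67.8       ]
axis px [282.02847493 115.99694402]
[281  98  11  19  95] b mod pi 0.357050941469173 ctr [  6.09894737 -67.81263158]
```

The closer look gives b ≈ 3.49, about 6.9 mm, so I want another 0.05 rad. The pawl meets the next tooth near lever angle -0.52, so a short forward stroke to a tool angle of about -0.47 should do it.

Call:
{"method": "play_rows", "body": {"motion": [[[-0.3,2,0,0,0,0],[-0.6,4.5,0,0,0,0],[-1,7,0,0,0,0],[-1,7.7,0,0,0,0],[-1,7.7,0,0,0,0]]]}}

```text
time: 23.6
tool_pos: [484.1, 38.0, 200.0]
tcp_rot: [-180.0, -0.0, 4.8]
ft_force: [-0.5, -0.2, -1.2]
finger_gap: 55.7
grip_force: 0.0
```

Call:
{"method": "play_rows", "body": {"motion": [[[0,0,0,0,0,0],[0,0,0,0,0,0]]]}}

```text
time: 23.8
tool_pos: [484.0, 39.4, 199.8]
tcp_rot: [-180.0, -0.0, 5.0]
ft_force: [-0.0, -0.5, 1.0]
finger_gap: 55.3
grip_force: 0.0
```

Run:
```python
from h import *
lever(); go(484,38.4,126,4.9)
```

```text
t 23.8 knob rel axis [-88.5 -74.7] r 115.8 ang -0.701 F mixer [-0.  -0.5] gap 55.3 grip 0.0
at [484.   39.4 199.8] [-179.98   -0.      4.98] gap 55.3 t 23.8 -> [-0.01  0.1   7.38] [-0.  -0.   0.1]
```

Call:
{"method": "play_rows", "body": {"motion": [[[0,0.1,2,0,0,0],[0,0.1,4,0,0,0],[0,0.1,6,0,0,0],[0,0.1,7.4,0,0,0],[0,0.1,7.4,0,0,0]]]}}

```text
time: 24.3
tool_pos: [482.4, 38.2, 123.5]
tcp_rot: [-180.0, 0.2, 5.0]
ft_force: [-1.4, -0.1, -0.1]
finger_gap: 55.7
grip_force: 0.0
```

Call:
{"method": "play_rows", "body": {"motion": [[[0,0,0,0,0,0],[0,0,0,0,0,0],[0,0,0,0,0,0],[0,0,0,0,0,0]]], "jaw": 0.33}}

```text
time: 24.7
tool_pos: [484.8, 37.7, 126.8]
tcp_rot: [-180.0, -0.1, 4.9]
ft_force: [0.4, 1.8, 0.8]
finger_gap: 28.2
grip_force: 0.7
```

Call:
{"method": "play_rows", "body": {"motion": [[[-0.4,-0.5,0,0,0,0],[-0.8,-1.1,0,0,0,0],[-1.1,-1.6,0,0,0,0],[-1.1,-1.6,0,0,0,0],[-1.1,-1.6,0,0,0,0]]]}}

```text
time: 25.2
tool_pos: [471.3, 52.6, 125.6]
tcp_rot: [180.0, 0.0, 5.0]
ft_force: [-2.1, -3.2, -0.0]
finger_gap: 28.1
grip_force: 1.3
```

Run:
```python
from h import *
lever()
for _ in range(2): stripe(snap("wrist"))
```

```text
t 25.2 knob rel axis [-100.   -60.5] r 116.9 ang -0.544 F mixer [-2.4 -3. ] gap 28.1 grip 1.3
stripe ((5.891709327697754, -68.10620880126953), (3.9194273948669434, 13.77835464477539), 70.5234146118164) off [ 6.51612949 -3.46128845] b line mod pi 0.35331774 b off -2.653307217715516
stripe ((5.9321722984313965, -68.13018035888672), (4.033541679382324, 13.61561107635498), 70.73470306396484) off [ 6.46571445 -3.27143097] b line mod pi 0.38462114 b off -2.673183730757819
```

Call:
{"method": "play_rows", "body": {"motion": [[[-0.12,-0.22,0,0,0,0],[-0.26,-0.45,0,0,0,0],[-0.26,-0.45,0,0,0,0],[-0.26,-0.45,0,0,0,0]]]}}

```text
time: 25.7
tool_pos: [468.5, 55.9, 125.6]
tcp_rot: [179.9, 0.0, 4.9]
ft_force: [-2.6, -7.6, 0.7]
finger_gap: 28.3
grip_force: 3.5
```

Run:
```python
from h import *
lever()
for _ in range(3): stripe(snap("wrist"))
```

```text
t 25.7 knob rel axis [-102.5  -57. ] r 117.3 ang -0.508 F mixer [-3.2 -7.4] gap 28.3 grip 3.5
stripe ((5.818173408508301, -68.14353942871094), (3.9509198665618896, 13.684993743896484), 69.7751235961914) off [ 6.189744   -3.39230347] b line mod pi 0.41466045 b off -2.640246023321451
stripe ((5.832481384277344, -68.14817810058594), (3.964221239089966, 13.712438583374023), 70.01687622070312) off [ 6.46857166 -3.32286835] b line mod pi 0.41064 b off -2.6670497251612177
stripe ((5.8343377113342285, -68.14586639404297), (4.025450706481934, 13.698988914489746), 71.14682006835938) off [ 6.44857121 -3.27714539] b line mod pi 0.40392375 b off -2.6714088643151284
```

Call:
{"method": "play_rows", "body": {"motion": [[[-0.08,-0.15,0,0,0,0],[-0.17,-0.3,0,0,0,0],[-0.17,-0.3,0,0,0,0],[-0.17,-0.3,0,0,0,0]]]}}

```text
time: 26.25
tool_pos: [466.4, 58.4, 125.6]
tcp_rot: [179.9, 0.1, 4.9]
ft_force: [-3.5, -9.0, 1.7]
finger_gap: 28.4
grip_force: 4.1
```

Run:
```python
from h import *
lever()
for _ in range(3): stripe(snap("wrist"))
```

```text
t 26.25 knob rel axis [-104.4  -54.3] r 117.7 ang -0.48 F mixer [-4.2 -8.7] gap 28.4 grip 4.1
stripe ((5.764277458190918, -68.169189453125), (4.385589122772217, 13.765010833740234), 68.40467071533203) off [ 6.06279039 -3.42790222] b line mod pi 0.44167423 b off -2.6270028893227444
stripe ((5.829811096191406, -68.26434326171875), (4.285647392272949, 13.6014404296875), 69.07550811767578) off [ 6.11999989 -3.21778107] b line mod pi 0.38773346 b off -2.6575334198143583
stripe ((-5.186426639556885, -52.50542449951172), (8.26205825805664, 0.9954015016555786), 8.471107482910156) off [-5.47272825 12.30909348] b line mod pi 2.9914703 b off 1.1524349655371242
stripe ((5.822739124298096, -68.2715072631836), (3.897439956665039, 13.580987930297852), 68.40474700927734) off [ 6.37142849 -3.46666718] b line mod pi 0.37959027 b off -2.6432937530499596
```

Call:
{"method": "play_rows", "body": {"motion": [[[0.4,0.6,0,0,0,0],[0.8,1.2,0,0,0,0],[1.3,1.8,0,0,0,0],[1.7,2.25,0,0,0,0],[1.7,2.25,0,0,0,0]]]}}

```text
time: 26.9
tool_pos: [486.4, 38.1, 125.9]
tcp_rot: [180.0, -0.0, 4.9]
ft_force: [-0.0, 0.1, 0.3]
finger_gap: 27.8
grip_force: 0.0
```

Call:
{"method": "play_rows", "body": {"motion": [[[0.05,0.06,0,0,0,0],[0.1,0.12,0,0,0,0],[0.1,0.12,0,0,0,0]]]}}

```text
time: 27.2
tool_pos: [486.6, 37.8, 125.8]
tcp_rot: [-180.0, 0.0, 4.9]
ft_force: [-1.4, 1.2, 0.2]
finger_gap: 28.1
grip_force: 0.8
```

Run:
```python
from h import *
lever()
for _ in range(3): stripe(snap("wrist"))
```

```text
t 27.2 knob rel axis [-86.  -76.6] r 115.2 ang -0.728 F mixer [-1.3  1.3] gap 28.1 grip 0.8
stripe ((6.005168914794922, -68.41207885742188), (3.9553098678588867, 13.425775527954102), 68.19860076904297) off [ 6.09130383 -3.43913269] b line mod pi 0.3668158 b off -2.6276115447881354
stripe ((5.994933605194092, -68.42485046386719), (4.073118209838867, 13.422062873840332), 67.69377136230469) off [ 6.91707277 -3.67073059] b line mod pi 0.34317565 b off -2.653705781953118
stripe ((6.001721382141113, -68.42069244384766), (3.9367449283599854, 13.425775527954102), 68.19860076904297) off [ 6.90249872 -3.82498932] b line mod pi 0.35051823 b off -2.6355722103906527
```

Call:
{"method": "play_rows", "body": {"motion": [[[0.03,0.08,0,0,0,0],[0.06,0.16,0,0,0,0],[0.06,0.16,0,0,0,0]]]}}

```text
time: 27.65
tool_pos: [486.6, 37.7, 125.7]
tcp_rot: [-179.8, 0.1, 5.0]
ft_force: [-4.7, 9.0, 3.0]
finger_gap: 28.1
grip_force: 5.0
```

Stop reached (10 N with no further travel). Unload, open, rise and re-check the stripe from the same close pose as before.

Call:
{"method": "play_rows", "body": {"motion": [[[-0.1,-0.12,0,0,0,0],[-0.2,-0.26,0,0,0,0],[-0.28,-0.36,0,0,0,0]]]}}

```text
time: 27.95
tool_pos: [484.5, 39.1, 125.9]
tcp_rot: [180.0, -0.0, 4.9]
ft_force: [0.4, -0.0, -0.7]
finger_gap: 28.0
grip_force: 0.0
```

Call:
{"method": "play_rows", "body": {"motion": [[[0,0,0,0,0,0],[0,0,0,0,0,0],[0,0,0,0,0,0],[0,0,0,0,0,0]]], "jaw": 0.65}}

```text
time: 28.35
tool_pos: [484.4, 39.2, 125.8]
tcp_rot: [180.0, -0.0, 4.9]
ft_force: [0.5, 0.6, 0.2]
finger_gap: 55.6
grip_force: 0.0
```

Call:
{"method": "play_rows", "body": {"motion": [[[0,0,-1.5,0,0,0],[0,0,-4,0,0,0],[0,0,-6.5,0,0,0],[0,-1,-7.5,0,0,0],[0.4,-3,-7.5,0,0,0]]]}}

```text
time: 28.85
tool_pos: [487.2, 69.6, 203.8]
tcp_rot: [180.0, -0.3, 4.8]
ft_force: [-0.7, 0.9, -0.1]
finger_gap: 55.4
grip_force: 0.0
```

Call:
{"method": "play_rows", "body": {"motion": [[[0.3,-2,0,0,0,0],[0.6,-4,0,0,0,0],[0.6,-4.7,0,0,0,0],[0.6,-4.7,0,0,0,0],[0.6,-4.7,0,0,0,0]]]}}

```text
time: 29.35
tool_pos: [487.6, 116.7, 200.7]
tcp_rot: [180.0, 0.0, 5.0]
ft_force: [-0.4, 0.0, -0.8]
finger_gap: 55.6
grip_force: 0.0
```

Run:
```python
from h import *
lever()
p=wm('w13.png'); stripe(p)
for _ in range(4):
    p=snap("wrist"); h=cv2.cvtColor(p['pixels'],cv2.COLOR_RGB2HSV); c=proj(p,[*(M-65*ey),113])
    m=((h[...,0]<8)|(h[...,0]>174))&(h[...,1]>130); n,l,st,ce=cv2.connectedComponentsWithStats(m.astype(np.uint8))
    for i in range(1,n):
        if 20<st[i,4]<400 and np.hypot(*(ce[i]-c))<25:
            q=np.array([mix(ray(p,x,y,113)) for y,x in np.argwhere(l==i)]); w=np.linalg.svd(q-q.mean(0))[2][0]; print('b mod pi',np.arctan2(w[1],-w[0])%np.pi,q.mean(0))
```

```text
t 29.35 knob rel axis [-78.3   1.9] r 78.3 ang 0.024 F mixer [-0.4  0. ] gap 55.6 grip 0.0
cam mix [ -0.6 -63.5]
orange (146, 136, 5, 8) [[-19.4, 51.4], [3.4, 6.2], 83.2] y 49.5 53.0
orange (143, 108, 4, 12) [[2.1, 51.6], [2.5, 8.9], 82.9] y 49.9 52.9
orange (263, 92, 39, 36) [[8.1, -62.0], [17.3, 36.6], 32.1] y -81.0 -49.0
orange (130, 64, 23, 99) [[0.6, 53.8], [10.3, 79.1], 90.0] y 48.6 58.9
blue (44, 148, 19, 17) [[-33.6, 136.6], [14.4, 15.2], 39.0] y 128.5 144.3
blue (24, 61, 21, 20) [[35.2, 136.4], [15.2, 14.3], 40.2] y 128.6 144.4
blue (146, 51, 33, 123) [[0.5, 35.8], [16.9, 98.0], 90.0] y 27.4 44.3
lime (84, 172, 21, 20) [[-47.0, 77.1], [13.7, 14.8], 39.2] y 69.6 84.9
lime (43, 147, 22, 19) [[-28.2, 103.3], [13.1, 15.5], 0.0] y 95.6 111.1
lime (278, 125, 6, 8) [[-8.4, -63.6], [4.8, 3.3], 15.9] y -65.6 -62.0
lime (293, 116, 6, 6) [[-1.8, -74.5], [3.5, 3.0], 45.0] y -76.2 -72.6
lime (266, 106, 8, 5) [[5.4, -56.0], [4.9, 2.6], 90.0] y -58.5 -53.6
lime (284, 102, 20, 36) [[-3.1, -73.8], [12.4, 25.4], 69.4] y -79.8 -66.3
lime (264, 94, 22, 36) [[2.9, -59.6], [14.7, 23.4], 90.0] y -
[... 576 characters left out ...]
.6
brass (270, 112, 8, 11) [[-0.3, -58.4], [4.4, 7.0], 73.7] y -61.2 -56.1
brass (267, 110, 8, 5) [[2.6, -56.4], [5.1, 2.7], 76.4] y -59.1 -54.0
brass (264, 105, 15, 8) [[5.9, -57.2], [10.4, 4.6], 79.0] y -62.0 -51.9
brass (263, 93, 41, 45) [[0.4, -65.6], [30.7, 27.7], 7.4] y -80.2 -51.2
stripe ((6.006049633026123, -68.13713073730469), (3.650038003921509, 13.443108558654785), 68.29010009765625) off [ 6.06666708 -2.8299942 ] b line mod pi 0.4430995 b off -2.70511671243566
b mod pi 0.3675489678359376 [  6.2        -68.01359223]
b mod pi 0.3841337172650539 [  6.196875   -68.05104167]
b mod pi 0.36833630834433095 [  6.23789474 -68.06315789]
b mod pi 0.3724653237587264 [  6.09072165 -67.98762887]
```

```bash
python3 -c "
from bench import job
print(job.hand_in())"
```

```text
the job is handed in; nothing more can be done
None
```

The job is handed in: the block stands centred and tight against the fence, the pad is in by an estimated 7.2–7.5 mm (camera readings of the bolt), and the lever is parked on its anticlockwise stop with the knob let go, at about 29 s on the robot's clock.

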